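Demagnetise a batch of turned collars

ROBOT

A 7-joint arm with a two-finger parallel gripper is mounted at the origin on a cart in front of the work surface, level with it; the furniture and walls round the work are solid. World frame = base frame: x ahead of the robot, y to its left, z up, the work surface at z = 0. Lengths are in m, angles in rad, forces in N, time in s.
With the tool pointing down it reaches from about 0.4 to 0.875 m from the base axis. Payload 4.4 kg.
Tool frame: the origin (TCP) lies at the very end of the fingers, on their centre line; the grasp point (between the pads) lies 19 mm behind it; z points along the fingers, y is the direction in which the jaws open and shut (so a half turn about z gives the same grasp; the last joint's range is limited). The gripper opens to 85 mm and grips with 20 to 120 N. Pads are 22 mm wide; open, the fingers measure 114 mm over their backs; the gripper's body (76 mm by 85 mm) begins 54 mm behind the grasp point. The pads swing forward as they close: fully open they stand 13 mm farther back than shut.
Start: joints at [1.063, 0.628, 0.038, 1.517, -0.027, 0.996, -0.02], TCP at [0.278, -0.588, 0.231] pointing down, gripper open.
Joint ranges: [-3.06, 3.06], [-0.37, 2.12], [-1.25, 1.32], [0.18, 2.47], [-1.1, 4.24], [0.23, 1.98], [-2.94, 2.94]. Speed limits (rad/s): [2.57, 2.57, 3.14, 3.14, 3.14, 3.14, 3.14].

INTERFACE

Orientations are given as a unit quaternion [x, y, z, w].
In Python, from station import * gives the robot as it stands. The module is installed in compiled form; this text tells all that it offers.
- The arm moves only by the tool apply_moves, never from a script. Its argument "plan" is one flat list of numbers, 7 for each row, row after row: the turn, a rotation vector about the tool's x, y, z in rad, then the shift along the tool's x, y, z in cm, then the finger opening in cm, from 0 to 8.54. In form: [ax, ay, az, x, y, z, grip, ax, ay, az, x, y, z, grip, ...]. A call has exactly 8 rows; each row shifts and turns the commanded pose from where the row before left it, along the tool's axes as they then stand; what a row does not reach is not made up. A row lasts 1/10 s, in which the tool goes at most 50 mm and 8.59 degrees, less where a joint would pass 70% of its speed; a pose out of reach is approached as far as the arm can. A call with a gripper value outside its range is refused whole. The fingers move at their own pace and stop on an object; "squeeze" is the grip in N (left out, the last holds). Time passes only in rows, so rows that do not move let the fingers close, or fill a call up. It gives the time, the measured TCP pose, the force and the opening at its end, in the units of the state.
- get_state(): the state, without advancing time (a new reading comes with each control period).
- camera(name): name is "scene" or "top" or "wrist"; returns the picture (420x560x3 uint8, blue, green, red); there is no depth.
- calibration(name): a dict with "fovy" (degrees; the focal length in pixels is half the picture's height over the tangent of half this angle, whatever the lens; pixels are square), "cx", "cy" (the principal point, pixels), "D" ([k1, k2, p1, p2, k3] as OpenCV has them; the pictures are not rectified), "R" (3x3) and "t" (3): a world point X has camera coordinates R X + t; the wrist camera has in their place "mount" (4x4, takes a point from camera to tool coordinates, whose origin is the TCP and whose axes are the flange's). Camera axes: x right, y down, z forward; pixel columns grow to the right and rows downward; lengths in m; the calibration is good to about 2 mm. A picture is of the moment at which its call begins: read the wrist's pose just before it. calibration takes no time and is no camera call.
- hand_in(): hands the job in, once; it reports no verdict.
The state is a dict: "t": time; "joints": joint angles; "joint_velocities": joint speeds; "joint_efforts": joint torques, N m; "tcp_pos": TCP position; "tcp_rot": TCP orientation; "force": force on the tool from outside, world axes, zero at the start; "torque": the same for the moment, N m; "opening": finger opening in m.
Only numpy, scipy, OpenCV 4.12 (cv2) and the standard library are available. Lean on these libraries where they do the work, as an engineer would, in place of code of your own. Each camera call takes 0.05 s, during which the arm holds its last target.

TASK

Clear the demagnetiser by putting the finished white sleeve from its post into the blue tray, then thread every loose collar fully down the post in order of size, the widest at the bottom. Only when they are all on, flip the red guard up until it stays open by itself, hold the green start button fully down for two seconds, and swing the guard shut again. Leave the power bank, hex keys and loupe where they are.

Things in the scene. Friction and masses are not known exactly. Their poses are not given: they have to be found in the camera images.
- coil_unit: demagnetiser: grey square housing 116 x 116 x 34 mm with a black round pad on top and an upright aluminium post in its middle; fixed to the bench. Origin at the centre of its underside.
- post_foot (a point): foot of the post, on the post's axis at the height of the pad's top (34 mm above the bench). The post is 22 mm in diameter and rises 74 mm from here, tapering in its last 10 mm.
- control_box: grey control box 126 (x) x 96 (y) x 40 mm high with a dark top panel, fixed to the bench; its body reaches from x = -61 to x = +65 mm of its origin (underside). Its own +x points from the guard's tab towards the guard's hinge.
- guard (a joint): angle of the red guard cover, rad: 0 closed over the button, growing as its tab is swung up and back; stop at 2.0. Light cover (60 g) on a free hinge: left alone it falls shut below about 1.6 and, past about 1.75, falls back to the stop and stays open.
- guard_hinge (a point): middle of the guard's hinge axis, which runs along the control box's y, 64 mm above the bench at the box's far side (the box's +x). The red cover is 78 mm long, 66 mm wide, with 20 mm side cheeks. The axes of this point turn with the cover.
- guard_tab (a point): centre of the gripping part of the yellow ribbed tab on the cover's free edge, 100 mm from the hinge axis and 2 mm below it when closed (62 mm above the bench). The tab is 38 mm long (37 mm stick out beyond the red cover, this point lies 22 mm out from the cover's edge), 22 mm wide (along the hinge axis) and 12 mm thick; when closed there are 16 mm of free space between it and the panel. Pinched by its two sides, it can turn between the fingers.
- start_button (a joint): travel of the green start button, m: 0 released, 0.006 fully down (5 N), springs back.
- start_button_top (a point): centre of the green button's top face, 32 mm in diameter, 58 mm above the bench when released, under the guard; 42 mm from the hinge axis. It is pressed straight down and sinks flush with its 48 mm black collar.
- tray: open blue tray for finished parts, 100 (x) x 130 (y) x 24 mm, walls and floor 4 mm, fixed. Origin at the centre of its underside.
- sleeve_mid (a point): centre (half-way up) of the finished white-coated sleeve, outside 46 mm, bore 28 mm, height 36 mm, 0.12 kg, which stands on the post at the start; z along its axis.
- collar_a_mid (a point): centre (half-way up) of a loose bright steel collar, outside 66 mm, bore 28 mm, height 20 mm, about 0.12 kg, both faces alike; z along its axis. May be absent.
- collar_b_mid (a point): centre (half-way up) of a loose dark blackened steel collar, outside 58 mm, bore 28 mm, height 20 mm, about 0.12 kg, both faces alike; z along its axis. May be absent.
- collar_c_mid (a point): centre (half-way up) of a loose yellow brass-coloured collar, outside 50 mm, bore 28 mm, height 20 mm, about 0.12 kg, both faces alike; z along its axis. May be absent.
- collar_d_mid (a point): centre (half-way up) of a loose reddish copper-coloured collar, outside 42 mm, bore 28 mm, height 20 mm, about 0.12 kg, both faces alike; z along its axis. May be absent.
- power_bank_mid (a point): centre of a black power bank, 50 x 100 x 16 mm, a bystander.
- hex_keys_mid (a point): centre of a grey holder of hex keys, 28 x 100 x 16 mm, a bystander.
- loupe_mid (a point): centre of a black loupe, 40 mm across, 34 mm high, a bystander.
- collar_a: the 66 mm collar; origin at the centre of one end face. May be absent.
- collar_b: the 58 mm collar; origin at the centre of one end face. May be absent.
- collar_c: the 50 mm collar; origin at the centre of one end face. May be absent.
- collar_d: the 42 mm collar; origin at the centre of one end face. May be absent.
- sleeve: the white sleeve; origin at the centre of its lower end face.

How it is judged:
On the way, in this order (a step that is already met when the one before it is completed fails the run):
1. the white sleeve lies in the tray (x of sleeve_mid in the frame of tray between -0.047 and 0.047 m and y of sleeve_mid in the frame of tray between -0.062 and 0.062 m and z of sleeve_mid in the frame of tray below 0.035 m), for 0.2 s.
2. every collar present is on the post, widest lowest (horizontal distance between each of collar_a_mid, collar_b_mid, collar_c_mid, collar_d_mid and post_foot below 0.008 m and z of each of collar_a_mid, collar_b_mid, collar_c_mid, collar_d_mid in the frame of post_foot below 0.074 m and angle between the z axis of each of collar_a_mid, collar_b_mid, collar_c_mid, collar_d_mid and the z axis of post_foot, either way round below 0.1 rad and ((angle between collar_a_mid's own z axis and vertical below 1.57 rad and z of collar_b_mid in the frame of collar_a_mid above 0.015 m) or (angle between collar_a_mid's own z axis and vertical above 1.57 rad and z of collar_b_mid in the frame of collar_a_mid below -0.015 m)) and ((angle between collar_a_mid's own z axis and vertical below 1.57 rad and z of collar_c_mid in the frame of collar_a_mid above 0.015 m) or (angle between collar_a_mid's own z axis and vertical above 1.57 rad and z of collar_c_mid in the frame of collar_a_mid below -0.015 m)) and ((angle between collar_a_mid's own z axis and vertical below 1.57 rad and z of collar_d_mid in the frame of collar_a_mid above 0.015 m) or (angle between collar_a_mid's own z axis and vertical above 1.57 rad and z of collar_d_mid in the frame of collar_a_mid below -0.015 m)) and ((angle between collar_b_mid's own z axis and vertical below 1.57 rad and z of collar_c_mid in the frame of collar_b_mid above 0.015 m) or (angle between collar_b_mid's own z axis and vertical above 1.57 rad and z of collar_c_mid in the frame of collar_b_mid below -0.015 m)) and ((angle between collar_b_mid's own z axis and vertical below 1.57 rad and z of collar_d_mid in the frame of collar_b_mid above 0.015 m) or (angle between collar_b_mid's own z axis and vertical above 1.57 rad and z of collar_d_mid in the frame of collar_b_mid below -0.015 m)) and ((angle between collar_c_mid's own z axis and vertical below 1.57 rad and z of collar_d_mid in the frame of collar_c_mid above 0.015 m) or (angle between collar_c_mid's own z axis and vertical above 1.57 rad and z of collar_d_mid in the frame of collar_c_mid below -0.015 m))), for 0.3 s.
3. the guard stays open (value of joint guard above 1.75 rad and contact force between the fingers and guard below 0.05 N), for 0.3 s.
4. the start button is held down under the open guard (value of joint start_button above 0.004 m and value of joint guard above 1.6 rad), for 1.5 s.
5. the guard is shut (value of joint guard below 0.06 rad), for 0.2 s.
At the end, for the whole second after the job is handed in: Sleeve in the tray; every collar present round the post (centre within 8 mm of its axis, below the post's top, flat within 0.1 rad), wider ones below narrower; guard shut (under 0.06 rad), button released, all at rest. Power bank, hex keys, loupe moved under 5 cm (all of step 1 and all of step 2 and linear speed of each of collar_a, collar_b, collar_c, collar_d, sleeve below 0.02 m/s and value of joint guard below 0.06 rad and value of joint start_button below 0.002 m); the robot touches nothing.
It fails at once if the power bank is pushed more than 5 cm away (distance of power_bank_mid from where it was at the start of the episode above 0.05 m).
It fails at once if the hex keys is pushed more than 5 cm away (distance of hex_keys_mid from where it was at the start of the episode above 0.05 m).
It fails at once if the loupe is pushed more than 5 cm away (distance of loupe_mid from where it was at the start of the episode above 0.05 m).
Of collar_a, collar_b, collar_c, collar_d only 3 to 4 are there at a start; the rules pass over those that are not, and their reading is None.
At some moment in a run one of collar_a, collar_b, collar_c, collar_d may be knocked a few centimetres aside while the robot is not near it.
Once in a run the grip may slacken for a moment while it holds something.
It also fails if it takes over 210 s, if anything falls off the work surface, if the arm or the gripper's body presses on something with over 40 N, if the wrist force passes 120 N, or if a joint passes its speed limit or range.

## Working session

There is one attempt and no reset: what is moved stays moved. The work goes in short steps, Python scripts to look and compute and a tool call to move; the robot and the scene stay as the last step left them, time stands still between calls to the robot, and variables do not carry over. Pictures are saved under pics/ and viewed, and the job is handed in when it is done.

Besides the shell and the picture viewer there is one more tool, called after "Request:" by a JSON object that holds its "fn" and its "kwargs", one argument or row to a line. apply_moves: Moves the arm, as the interface text tells. Its arguments: {"type":"object","properties":{"plan":{"type":"array","items":{"type":"number"}},"squeeze":{"type":"number"}},"required":["plan"]}

```bash
mkdir -p pics; ls; python3 - <<'E'
from station import *
import cv2
s=get_state();print(s)
for n in ["scene","top","wrist"]:
    print(n,calibration(n)); cv2.imwrite(f"pics/{n}0.png",camera(n))
E
```

```text
pics
{'t': 0.0, 'joints': array([ 1.06319024,  0.62937018,  0.03843675,  1.51836935, -0.02698078,
        0.99630868, -0.02002822]), 'joint_velocities': array([ 0.00085113, -0.00166087, -0.00115952, -0.0009275 ,  0.00056134,
        0.00114296, -0.00140433]), 'joint_efforts': array([-2.68156618e-04, -5.63413131e+01,  1.22619476e+00, -1.93445760e+01,
        1.09903034e-02,  1.06361933e-02,  1.93585606e-05]), 'tcp_pos': array([ 0.27767556, -0.58700491,  0.23037299]), 'tcp_rot': array([ 9.75701010e-01,  2.19104086e-01, -2.31786751e-04, -9.40680470e-04]), 'force': array([-0.64587791, -0.33311335, -0.28599206]), 'torque': array([0.01063663, 0.02056142, 0.02458771]), 'opening': 0.08541604264189886}
scene {'fovy': 45.907474934768715, 'cx': 269.8054244760014, 'cy': 221.4970746717987, 'D': array([0.03878181, 0.        , 0.        , 0.        , 0.        ]), 'R': array([[-0.84161145, -0.54003287,  0.00739395],
       [-0.38940349,  0.59726367, -0.70117118],
       [ 0.37423935, -0.59299293, -0.71295463]]), 't': array([0.44224906, 0.25488695, 1.0415463 ])}
top {'fovy': 55.36097752100523, 'cx': 281.41849063900935, 'cy': 208.77407068968716, 'D': array([-0.01618883,  0.        ,  0.        ,  0.        ,  0.        ]), 'R': array([[-0.02468326, -0.99960438,  0.01348423],
       [-0.99826268,  0.02392379, -0.05384483],
       [ 0.05350093, -0.01478987, -0.99845827]]), 't': array([-0.00405432,  0.51831702,  1.21546519])}
wrist {'fovy': 70.47825033303295, 'cx': 278.31404068205575, 'cy': 205.95601348334748, 'D': array([-0.03572309,  0.        ,  0.        ,  0.        ,  0.        ]), 'mount': array([[ 1.74769938e-04, -9.50496983e-01, -3.10733737e-01,
         7.88285664e-02],
       [ 9.99999982e-01,  1.45019235e-04,  1.18846411e-04,
        -9.22521777e-06],
       [-6.79007865e-05, -3.10733753e-01,  9.50496991e-01,
        -1.42527566e-01],
       [ 0.00000000e+00,  0.00000000e+00,  0.00000000e+00,
         1.00000000e+00]])}
```

View pics/scene0.png

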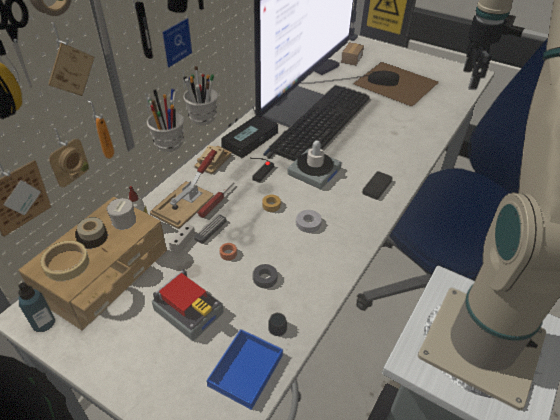

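View pics/top0.png

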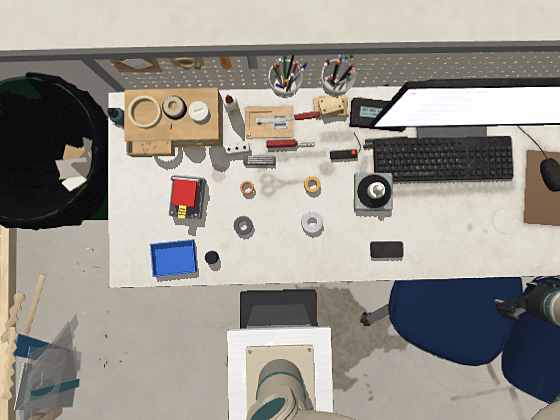

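View pics/wrist0.png

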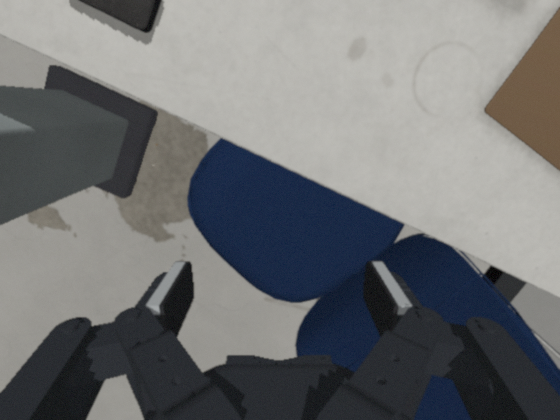

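```bash
cat > h.py <<'E'
import numpy as np, cv2
from scipy.spatial.transform import Rotation as Rn
from station import *
def K(c):
    f=210/np.tan(np.radians(c["fovy"])/2); return np.array([[f,0,c["cx"]],[0,f,c["cy"]],[0,0,1]])
def ext(name,s=None):
    c=calibration(name)
    if name!="wrist": return c,c["R"],c["t"]
    T=np.eye(4);T[:3,:3]=Rn.from_quat(s["tcp_rot"]).as_matrix();T[:3,3]=s["tcp_pos"]
    W=np.linalg.inv(T@c["mount"]); return c,W[:3,:3],W[:3,3]
def p2w(name,uv,z,s=None):
    c,R,t=ext(name,s)
    n=cv2.undistortPoints(np.array(uv,float).reshape(-1,1,2),K(c),c["D"]).reshape(-1,2)
    out=[]
    for a in n:
        d=R.T@np.array([a[0],a[1],1]); o=-R.T@t; out.append(o+d*(z-o[2])/d[2])
    return np.array(out)
def w2p(name,X,s=None):
    c,R,t=ext(name,s)
    return cv2.projectPoints(np.array(X,float).reshape(-1,3),cv2.Rodrigues(R)[0],t,K(c),c["D"])[0].reshape(-1,2)
def crop(img,x0,y0,x1,y1,k,f):
    cv2.imwrite(f,cv2.resize(img[y0:y1,x0:x1],None,fx=k,fy=k,interpolation=cv2.INTER_CUBIC))
E
python3 - <<'E'
from h import *
im=cv2.imread("pics/top0.png")
crop(im,140,160,340,280,4,"pics/tc1.png"); crop(im,220,165,420,265,4,"pics/tc2.png")
im=cv2.imread("pics/scene0.png")
crop(im,140,120,400,315,3,"pics/sc1.png")
crop(im,140,240,310,410,3.5,"pics/sc2.png")
E
```

```text
(no output)
```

View pics/tc1.png

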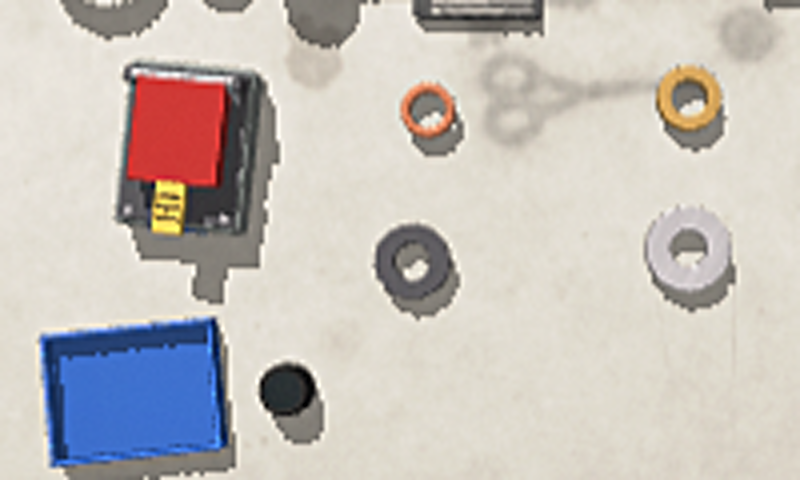

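View pics/tc2.png

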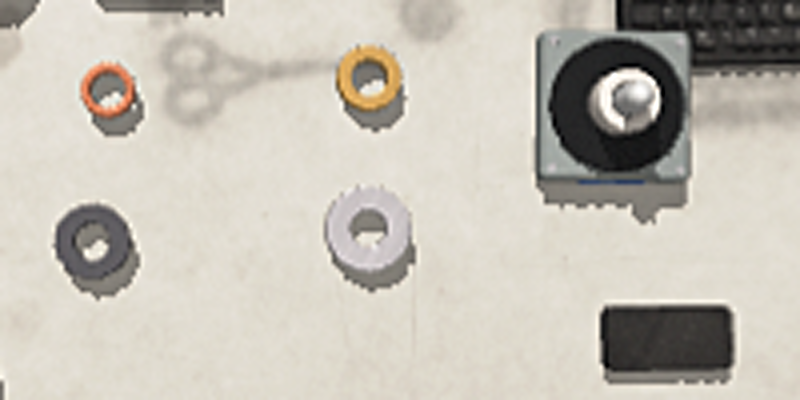

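View pics/sc1.png

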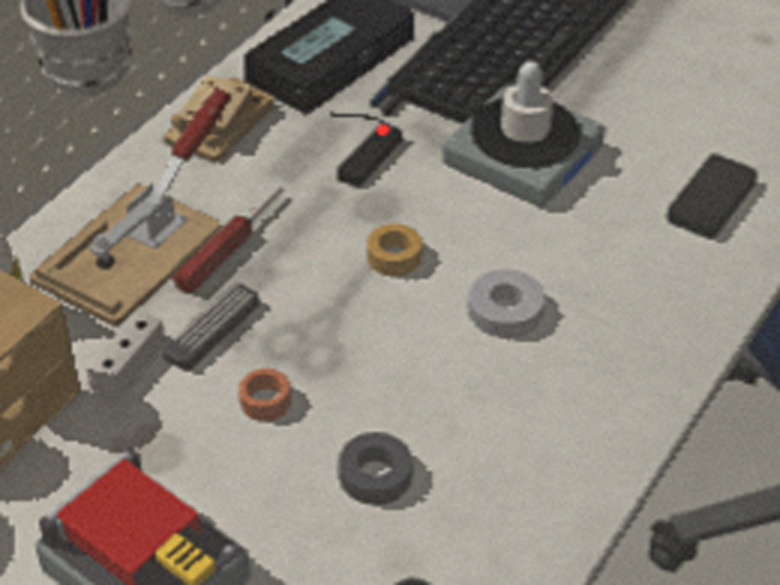

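View pics/sc2.png

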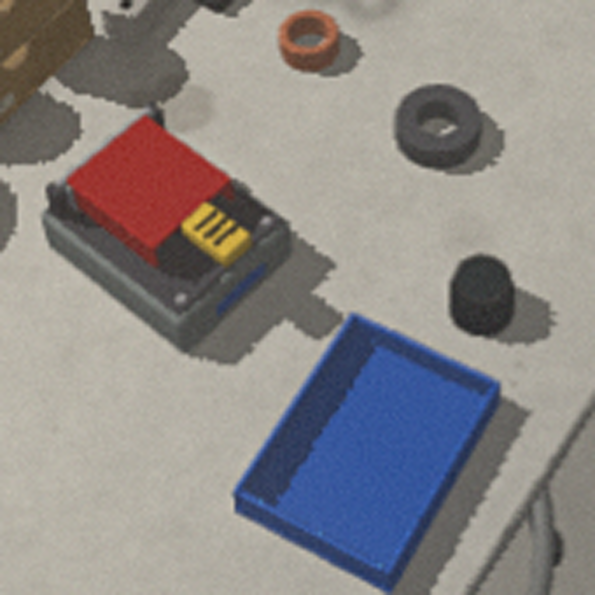

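```bash
python3 - <<'E'
from h import *
def q(o,pts,z): 
    return p2w("top",[(o[0]+(x+.5)/4-.5,o[1]+(y+.5)/4-.5) for x,y in pts],z)
A=(140,160);B=(220,165)
pr=lambda n,v:print(n,np.round(v,4).tolist())
pr("a",q(B,[(368,228)],.02));pr("a'",q(A,[(688,249)],.02));pr("b",q(A,[(413,262)],.02));pr("c",q(B,[(370,77)],.02));pr("d",q(A,[(428,108)],.02))
pr("pad",q(B,[(618,105)],.034));pr("sleeve",q(B,[(625,101)],.07));pr("posttip",q(B,[(632,97)],.108))
pr("housing",q(B,[(540,32),(690,32),(690,180),(540,180)],.034))
pr("tray",q(A,[(40,337),(215,318),(228,445),(53,465)],.024))
pr("tab",q(A,[(154,181),(186,183),(182,233),(152,231)],.068))
pr("red",q(A,[(135,75),(228,82),(217,187),(126,177)],.068))
def qs(o,k,pts,z): return p2w("scene",[(o[0]+(x+.5)/k-.5,o[1]+(y+.5)/k-.5) for x,y in pts],z)
pr("scene c,a,d,b,",qs((140,120),3,[(395,244),(507,296),(264,388),(375,460)],.02))
pr("tray",qs((140,240),3.5,[(353,316),(498,384),(390,580),(237,495)],.024))
pr("sleevetop",qs((140,120),3,[(528,97)],.07)); pr("tip",qs((140,120),3,[(530,66)],.108))
pr("tab",qs((140,240),3.5,[(203,202),(183,232),(231,262),(250,235)],.068))
E
```

```text
a [[0.4762, -0.1078, 0.02]]
a' [[0.4755, -0.1078, 0.02]]
b [[0.4707, 0.102, 0.02]]
c [[0.592, -0.1127, 0.02]]
d [[0.5882, 0.0883, 0.02]]
pad [[0.5647, -0.2995, 0.034]]
sleeve [[0.5642, -0.2959, 0.07]]
posttip [[0.5633, -0.2914, 0.108]]
housing [[0.6219, -0.242, 0.034], [0.6193, -0.3569, 0.034], [0.5064, -0.3523, 0.034], [0.5091, -0.2381, 0.034]]
tray [[0.4208, 0.3846, 0.024], [0.4319, 0.2523, 0.024], [0.3362, 0.2438, 0.024], [0.3244, 0.3756, 0.024]]
tab [[0.5339, 0.2865, 0.068], [0.5318, 0.2631, 0.068], [0.4953, 0.2665, 0.068], [0.4973, 0.2884, 0.068]]
red [[0.6123, 0.2996, 0.068], [0.6055, 0.2314, 0.068], [0.5284, 0.2405, 0.068], [0.5373, 0.307, 0.068]]
scene c,a,d,b, [[0.5908, -0.109, 0.02], [0.4759, -0.1065, 0.02], [0.5879, 0.0908, 0.02], [0.4731, 0.1038, 0.02]]
tray [[0.4314, 0.2597, 0.024], [0.3355, 0.2512, 0.024], [0.3229, 0.38, 0.024], [0.4198, 0.3861, 0.024]]
sleevetop [[0.5664, -0.299, 0.07]]
tip [[0.5653, -0.2951, 0.108]]
tab [[0.5341, 0.266, 0.068], [0.5305, 0.2892, 0.068], [0.4941, 0.2904, 0.068], [0.4963, 0.2696, 0.068]]
```

Request:
{"fn": "apply_moves", "kwargs": {
  "plan": [0,0,0.1472,0,0,0,8.5,0,0,0.1472,0,0,0,8.5,0,0,0.1472,0,0,0,8.5,0,0,0,3.3,-3.3,0,8.5,0,0,0,3.3,-3.3,0,8.5,0,0,0,3.3,-3.3,0,8.5,0,0,0,3.3,-3.3,0,8.5,0,0,0,3.3,-3.3,0,8.5],
  "squeeze": 40
}}

```text
t: 0.95
tcp_pos: [0.4439, -0.421, 0.2311]
tcp_rot: [1.0, 0.0, -0.0, -0.0]
force: [0.7, -0.3, 0.6]
opening: 0.085
```

Request:
{"fn": "apply_moves", "kwargs": {
  "plan": [0,0,0,3.0,-3.1,0,8.5,0,0,0,3.0,-3.1,0,8.5,0,0,0,3.0,-3.1,0,8.5,0,0,0,3.1,-3.1,0,8.5,0,0,0,0,0,0,8.5,0,0,0,0,0,0,8.5,0,0,0,0,0,0,8.5,0,0,0,0,0,0,8.5]
}}

```text
t: 1.75
tcp_pos: [0.5626, -0.3002, 0.2313]
tcp_rot: [1.0, -0.001, -0.0, 0.0]
force: [-1.1, 0.5, 0.1]
opening: 0.085
```

```bash
cat > w.py <<'E'
import sys
from h import *
s=get_state(); im=camera("wrist"); n=sys.argv[1]
cv2.imwrite(f"pics/{n}.png",im); np.save(f"pics/{n}.npy",np.r_[s["tcp_pos"],s["tcp_rot"]])
print(s["t"],s["tcp_pos"].round(4),s["tcp_rot"].round(4),s["joints"].round(2),s["force"].round(1),round(s["opening"],4))
E
python3 w.py w1
```

```text
1.75 [ 0.5626 -0.3002  0.2313] [ 1.0e+00 -1.3e-03 -4.0e-04  3.0e-04] [ 0.35  0.62  0.16  1.56 -0.11  0.98 -1.03] [-1.1  0.5  0.1] 0.085
```

View pics/w1.png

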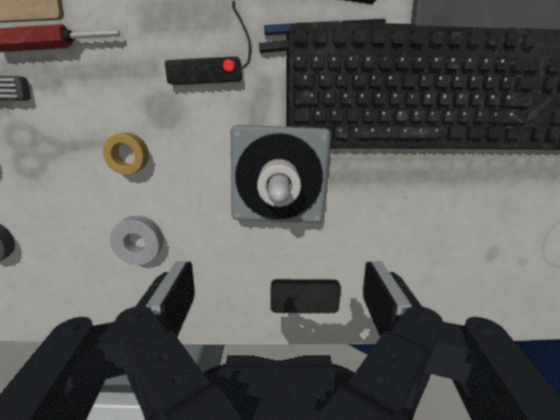

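```bash
cat > ww.py <<'E'
from h import *
def st(n):
    a=np.load(f"pics/{n}.npy"); return {"tcp_pos":a[:3],"tcp_rot":a[3:]}
E
python3 - <<'E'
from ww import *
im=cv2.imread("pics/w1.png"); crop(im,220,115,340,235,5,"pics/w1c.png")
s=st("w1"); print(w2p("wrist",[s["tcp_pos"],[.565,-.297,.034],[.565,-.297,.108]],s))
E
```

```text
[[277.61128283 262.95834678]
 [275.07209416 177.69084154]
 [274.32101376 195.2649928 ]]
```

View pics/w1c.png

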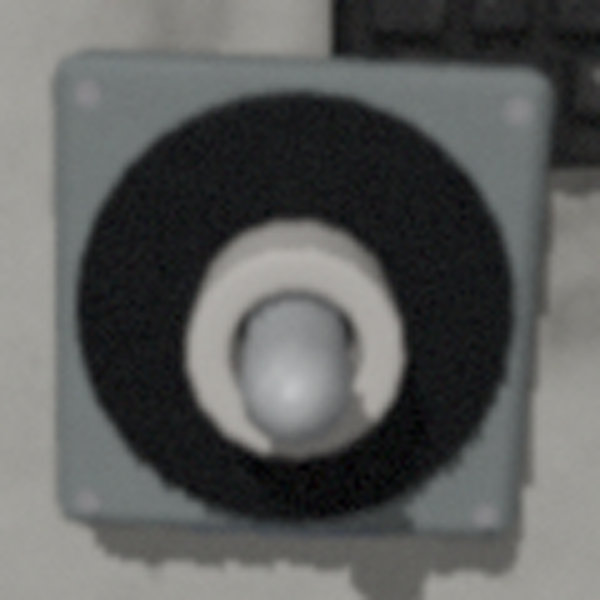

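```bash
python3 - <<'E'
from ww import *
s=st("w1")
f=lambda x,y,z:p2w("wrist",[(220+(x+.5)/5-.5,115+(y+.5)/5-.5)],z,s).round(4)
print(f(296,307,.034),f(296,353,.07),f(291,400,.108), [f(x,y,.034) for x,y in [(88,94),(518,110),(485,515),(88,502)]])
E
```

```text
[[ 0.567  -0.3014  0.034 ]] [[ 0.565  -0.3013  0.07  ]] [[ 0.5656 -0.3002  0.108 ]] [array([[ 0.6157, -0.255 ,  0.034 ]]), array([[ 0.6119, -0.3512,  0.034 ]]), array([[ 0.5152, -0.3473,  0.034 ]]), array([[ 0.5189, -0.2507,  0.034 ]])]
```

```bash
python3 - <<'E'
from h import *
for i in range(5):
    s=get_state();print(s["tcp_pos"].round(4),s["joint_velocities"].round(3)); camera("top")
E
```

```text
[ 0.5628 -0.3001  0.2314] [-0.002  0.001 -0.007 -0.003 -0.002 -0.001 -0.001]
[ 0.563  -0.2999  0.2314] [-0.001 -0.001 -0.007 -0.002 -0.001  0.     0.   ]
[ 0.5631 -0.2996  0.2314] [-0.006  0.002 -0.005 -0.001 -0.002  0.     0.   ]
[ 0.5633 -0.2994  0.2314] [-0.003 -0.001 -0.004 -0.001  0.001  0.     0.001]
[ 0.5635 -0.2992  0.2314] [-0.004  0.002 -0.002 -0.     0.     0.001  0.   ]
```

Request:
{"fn": "apply_moves", "kwargs": {
  "plan": [0,0,0,0.15,0.1,3.0,8.5,0,0,0,0,0,4.0,8.5,0,0,0,0,0,4.0,8.5,0,0,0,0,0,4.0,8.5,0,0,0,0,0,2.5,8.5,0,0,0,0,0,1.4,8.5,0,0,0,0,0,0,6,0,0,0,0,0,0,4]
}}

```text
t: 2.85
tcp_pos: [0.5662, -0.3001, 0.0433]
tcp_rot: [1.0, 0.0, 0.001, 0.0]
force: [-0.3, -0.7, 0.3]
opening: 0.0585
```

Request:
{"fn": "apply_moves", "kwargs": {
  "plan": [0,0,0,0,0,0,3,0,0,0,0,0,0,3,0,0,0,0,0,0,3,0,0,0,0,0,0,3,0,0,0,0,0,0,3,0,0,0,0,0,-1,3,0,0,0,0,0,-2,3,0,0,0,0,0,-2,3]
}}

```text
t: 3.65
tcp_pos: [0.565, -0.2993, 0.0932]
tcp_rot: [1.0, 0.0, -0.0, -0.0]
force: [-0.2, -0.1, -1.6]
opening: 0.0444
```

```bash
python3 w.py w2
```

```text
3.65 [ 0.565  -0.2993  0.0932] [ 1.e+00  1.e-04 -4.e-04 -2.e-04] [ 0.37  0.78  0.13  1.66 -0.14  0.71 -1.  ] [-0.2 -0.1 -1.6] 0.0444
```

View pics/w2.png

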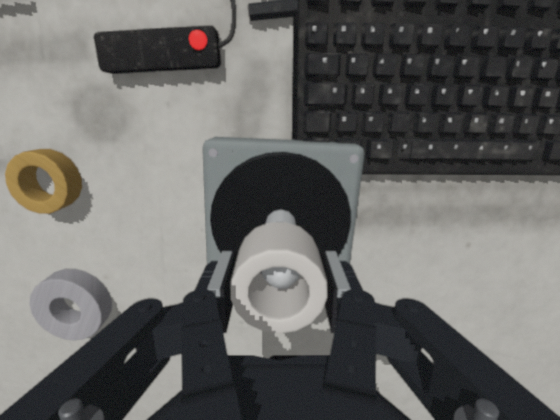

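Request:
{"fn": "apply_moves", "kwargs": {
  "plan": [0,0,0,0,0,-3.5,3,0,0,0,0,0,-3.5,3,0,0,0,0,0,-3.5,3,0,0,0,-1.2,-3.8,0,3,0,0,0,-1.2,-3.8,0,3,0,0,0,-1.2,-3.8,0,3,0,0,0,-1.2,-3.8,0,3,0,0,0,-1.2,-3.8,0,3],
  "squeeze": 80
}}

```text
t: 4.5
tcp_pos: [0.5045, -0.108, 0.1976]
tcp_rot: [1.0, -0.0, 0.0, -0.0]
force: [0.5, 0.1, -0.8]
opening: 0.0433
```

Request:
{"fn": "apply_moves", "kwargs": {
  "plan": [0,0,0,-1.2,-3.8,0,3,0,0,0,-1.2,-3.8,0,3,0,0,0,-1.2,-3.8,0,3,0,0,0,-1.2,-3.8,0,3,0,0,0,-1.2,-3.8,0,3,0,0,0,-1.2,-3.8,0,3,0,0,0,-1.2,-3.8,0,3,0,0,0,-1.2,-3.8,0,3]
}}

```text
t: 5.3
tcp_pos: [0.4085, 0.1959, 0.1977]
tcp_rot: [1.0, 0.0, 0.0, -0.0]
force: [0.3, 0.3, -1.2]
opening: 0.0436
```

```bash
python3 w.py w3
```

```text
5.3 [0.4085 0.1959 0.1977] [ 1.e+00  1.e-04  3.e-04 -2.e-04] [-0.63  0.41  0.17  2.09 -0.11  0.65 -1.96] [ 0.3  0.3 -1.2] 0.0436
```

View pics/w3.png

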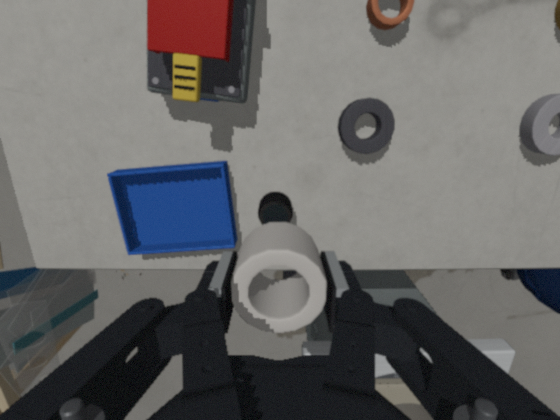

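Request:
{"fn": "apply_moves", "kwargs": {
  "plan": [0,0,0,-1.0,-4.0,0,3,0,0,0,-1.0,-4.0,0,3,0,0,0,-1.0,-4.1,0,3,0,0,0,0,0,3,3,0,0,0,0,0,4,3,0,0,0,0,0,4,3,0,0,0,0,0,3,3,0,0,0,0,0,2,3]
}}

```text
t: 6.15
tcp_pos: [0.3785, 0.3146, 0.0354]
tcp_rot: [1.0, 0.0, -0.001, 0.001]
force: [-0.3, -0.2, -0.7]
opening: 0.0437
```

Request:
{"fn": "apply_moves", "kwargs": {
  "plan": [0,0,0,0,0,1,3,0,0,0,0,0,1,3,0,0,0,0,0,0,3,0,0,0,0,0,0,6,0,0,0,0,0,0,6,0,0,0,0,0,0,6,0,0,0,0,0,-2,6,0,0,0,0,0,-4,6]
}}

```text
t: 6.95
tcp_pos: [0.378, 0.3144, 0.0766]
tcp_rot: [1.0, 0.0, -0.002, 0.001]
force: [0.7, 0.6, -0.7]
opening: 0.0601
```

```bash
python3 w.py w4
```

```text
6.95 [0.378  0.3144 0.0766] [ 1.0e+00  1.0e-04 -1.7e-03  1.5e-03] [-0.83  0.66  0.11  2.08 -0.17  0.41 -2.15] [ 0.7  0.6 -0.7] 0.0601
```

View pics/w4.png

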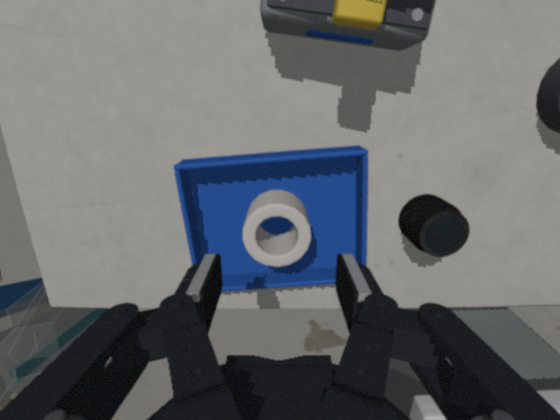

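Request:
{"fn": "apply_moves", "kwargs": {
  "plan": [0,0,0,0,0,-4,8.5,0,0,0,0,0,-4,8.5,0,0,0,0,0,-4,8.5,0,0,0,1,4.2,0,8.5,0,0,0,1,4.2,0,8.5,0,0,0,1,4.2,0,8.5,0,0,0,1,4.2,0,8.5,0,0,0,1,4.2,0,8.5]
}}

```text
t: 7.8
tcp_pos: [0.4297, 0.1039, 0.198]
tcp_rot: [1.0, 0.0, 0.001, -0.0]
force: [1.4, 0.3, -0.4]
opening: 0.0848
```

Request:
{"fn": "apply_moves", "kwargs": {
  "plan": [0,0,0,1,4.2,0,8.5,0,0,0,1,4.2,0,8.5,0,0,0,1,4.2,0,8.5,0,0,0,1,4.2,0,8.5,0,0,0,0.8,4.3,0,8.5,0,0,0,0,0,0,8.5,0,0,0,0,0,0,8.5,0,0,0,0,0,0,8.5]
}}

```text
t: 8.6
tcp_pos: [0.4771, -0.1043, 0.1975]
tcp_rot: [1.0, 0.001, 0.0, -0.0]
force: [0.4, 0.6, -0.9]
opening: 0.0851
```

```bash
python3 w.py w5
```

```text
8.6 [ 0.4771 -0.1043  0.1975] [ 1.e+00  8.e-04  0.e+00 -4.e-04] [ 0.03  0.45  0.18  2.   -0.13  0.7  -1.28] [ 0.4  0.6 -0.9] 0.0851
```

View pics/w5.png

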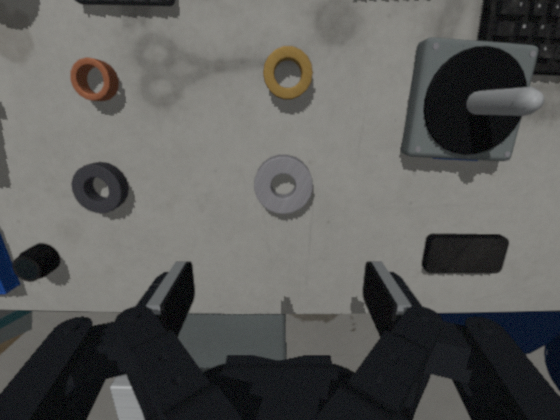

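```bash
python3 - <<'E'
from ww import *
im=cv2.imread("pics/w5.png"); crop(im,230,140,340,230,6,"pics/w5c.png")
s=st("w5")
print(p2w("wrist",[(284,185),(288,71),(100,187),(94,79)],.02,s).round(4))
X=np.array([[.476+.033*np.cos(a),-.107+.033*np.sin(a),.02] for a in np.arange(0,6.28,.785)])
print(w2p("wrist",X,s).round(0).tolist())
E
```

```text
[[ 0.4759 -0.1109  0.02  ]
 [ 0.5924 -0.114   0.02  ]
 [ 0.4735  0.0959  0.02  ]
 [ 0.5864  0.0823  0.02  ]]
[[281.0, 155.0], [259.0, 164.0], [251.0, 185.0], [260.0, 205.0], [280.0, 213.0], [301.0, 205.0], [310.0, 185.0], [302.0, 164.0]]
```

View pics/w5c.png

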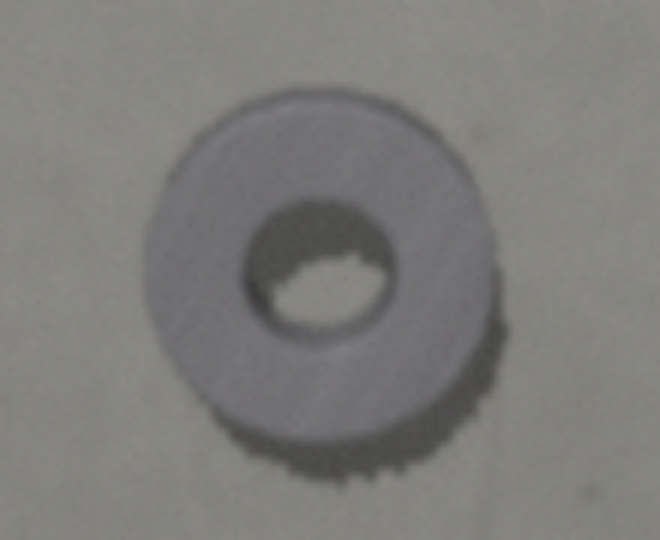

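Request:
{"fn": "apply_moves", "kwargs": {
  "plan": [0,0,0,-0.15,0.3,4,8.5,0,0,0,0,0,4,8.5,0,0,0,0,0,4,8.5,0,0,0,0,0,3.5,8.5,0,0,0,0,0,2.5,8.5,0,0,0,0,0,1.2,8.5,0,0,0,0,0,0,8.5,0,0,0,0,0,0,7],
  "squeeze": 40
}}

```text
t: 9.45
tcp_pos: [0.4766, -0.1081, 0.0061]
tcp_rot: [1.0, 0.001, 0.001, 0.0]
force: [0.9, 0.7, -0.5]
opening: 0.0727
```

Request:
{"fn": "apply_moves", "kwargs": {
  "plan": [0,0,0,0,0,0,5.5,0,0,0,0,0,0,5.5,0,0,0,0,0,0,5.5,0,0,0,0,0,0,5.5,0,0,0,0,0,0,5.5,0,0,0,0,0,0,5.5,0,0,0,0,0,0,5.5,0,0,0,0,0,0,5.5],
  "squeeze": 80
}}

```text
t: 10.25
tcp_pos: [0.477, -0.1084, 0.0078]
tcp_rot: [1.0, 0.001, 0.002, 0.0]
force: [-2.1, 0.7, 10.2]
opening: 0.0616
```

```bash
python3 w.py w6
```

```text
10.25 [ 0.477  -0.1084  0.0078] [1.0e+00 6.0e-04 1.7e-03 1.0e-04] [ 0.12  0.79  0.08  2.12 -0.23  0.24 -1.17] [-2.1  0.7 10.2] 0.0616
```

View pics/w6.png

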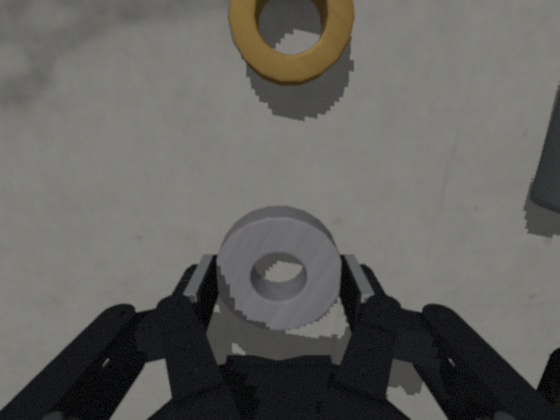

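Request:
{"fn": "apply_moves", "kwargs": {
  "plan": [0,0,0,0,0,-1,5,0,0,0,0,0,-3,5,0,0,0,0,0,-4,5,0,0,0,0,0,-4,5,0,0,0,0,0,-3,5,0,0,0,0,0,0,5,0,0,0,1.8,3.8,0,5,0,0,0,1.8,3.8,0,5]
}}

```text
t: 11.1
tcp_pos: [0.5123, -0.1837, 0.1561]
tcp_rot: [1.0, 0.002, 0.0, -0.0]
force: [1.3, -0.2, -2.1]
opening: 0.0616
```

Request:
{"fn": "apply_moves", "kwargs": {
  "plan": [0,0,0,1.8,3.8,0,5,0,0,0,1.8,3.8,0,5,0,0,0,1.75,3.9,0,5,0,0,0,0,0,0,5,0,0,0,0,0,0,5,0,0,0,0,0,0,5,0,0,0,0,0,0,5,0,0,0,0,0,0,5]
}}

```text
t: 11.9
tcp_pos: [0.5654, -0.2982, 0.1555]
tcp_rot: [1.0, 0.001, -0.0, -0.0]
force: [0.7, -0.0, -1.3]
opening: 0.0617
```

```bash
python3 w.py w7; python3 -c "
from h import *
im=camera('scene');cv2.imwrite('pics/s7.png',im);crop(im,230,80,400,200,4.5,'pics/s7c.png')"
```

```text
11.9 [ 0.5654 -0.2982  0.1555] [ 1.e+00  9.e-04 -0.e+00 -3.e-04] [ 0.34  0.7   0.18  1.63 -0.16  0.83 -0.99] [ 0.7 -0.  -1.3] 0.0617
```

View pics/w7.png

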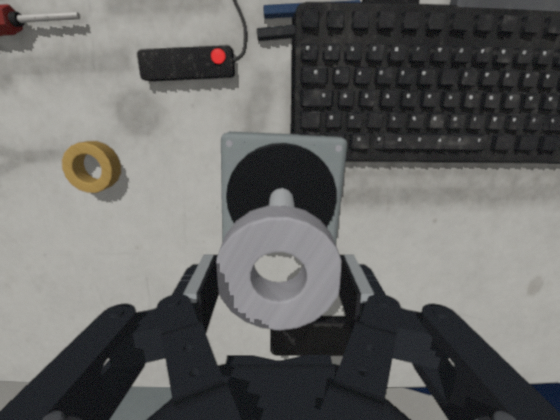

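View pics/s7c.png

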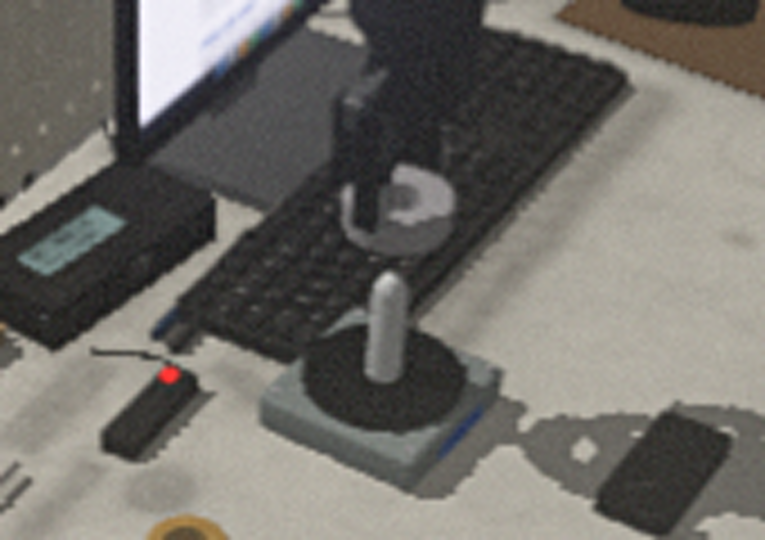

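```bash
python3 - <<'E'
from ww import *
s=st("w7"); im=cv2.imread("pics/w7.png"); t=s["tcp_pos"]
for dx in (0,):
  for r,z,c in ((.033,t[2]+.0125,(0,0,255)),(.014,t[2]+.0125,(0,255,0)),(.033,t[2]-.0075,(255,0,0))):
    X=[[t[0]+dx+r*np.cos(a),t[1]+r*np.sin(a),z] for a in np.arange(0,6.3,.1)]
    cv2.polylines(im,[np.round(w2p("wrist",X,s)*8).astype(int)],True,c,1,shift=3)
for z in (.034,.108):
    X=[[.5655+.011*np.cos(a),-.300+.011*np.sin(a),z] for a in np.arange(0,6.3,.1)]
    cv2.polylines(im,[np.round(w2p("wrist",X,s)*8).astype(int)],True,(255,255,0),1,shift=3)
crop(im,200,120,360,340,3.6 and 2.7,"pics/w7c.png")
im=cv2.imread("pics/s7.png")
for z,r in ((.034,.011),(.098,.011),(t[2]-.0075,.033),(t[2]+.0125,.033)):
    c=(.5655,-.300) if r<.02 else t[:2]
    X=[[c[0]+r*np.cos(a),c[1]+r*np.sin(a),z] for a in np.arange(0,6.3,.1)]
    cv2.polylines(im,[np.round(w2p("scene",X,s)*8).astype(int)],True,(0,255,255),1,shift=3)
crop(im,260,90,360,190,5,"pics/s7d.png")
E
```

```text
(no output)
```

View pics/w7c.png

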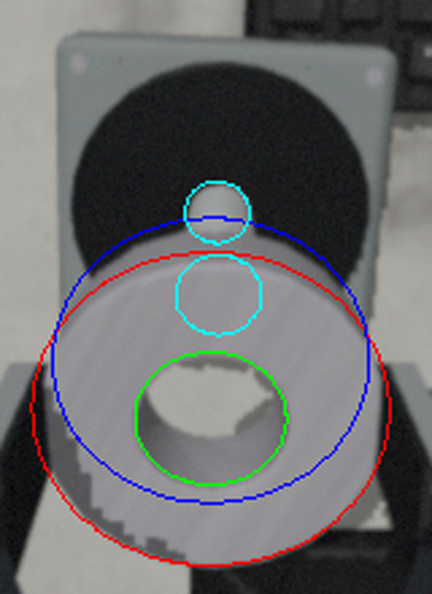

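View pics/s7d.png

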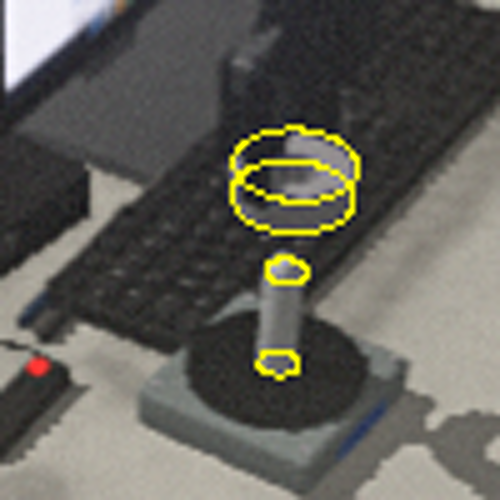

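Request:
{"fn": "apply_moves", "kwargs": {
  "plan": [0,0,0,0,0,1.5,5,0,0,0,0,0,1.5,5,0,0,0,0,0,1,5,0,0,0,0,0,1,5,0,0,0,0,0,0.5,5,0,0,0,0,0,0.5,5,0,0,0,0,0,0,5,0,0,0,0,0,0,5]
}}

```text
t: 12.8
tcp_pos: [0.5656, -0.2997, 0.0955]
tcp_rot: [1.0, 0.0, 0.0, 0.0]
force: [-0.4, -0.2, -1.9]
opening: 0.0619
```

```bash
python3 w.py w8
```

```text
12.8 [ 0.5656 -0.2997  0.0955] [1.e+00 1.e-04 2.e-04 1.e-04] [ 0.35  0.78  0.16  1.66 -0.17  0.71 -0.98] [-0.4 -0.2 -1.9] 0.0619
```

View pics/w8.png

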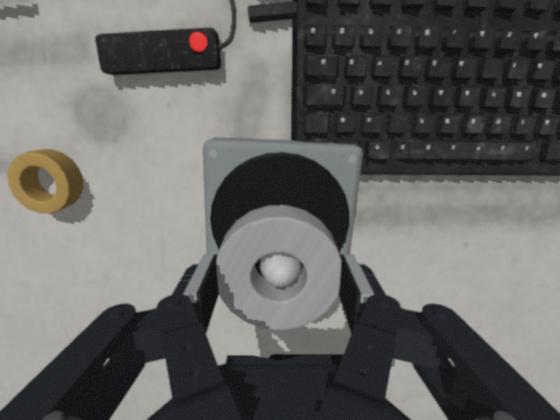

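Request:
{"fn": "apply_moves", "kwargs": {
  "plan": [0,0,0,0,0,1.5,5,0,0,0,0,0,1.5,5,0,0,0,0,0,1,5,0,0,0,0,0,0.7,5,0,0,0,0,0,0.3,5,0,0,0,0,0,0,5,0,0,0,0,0,0,8.5,0,0,0,0,0,0,8.5]
}}

```text
t: 13.65
tcp_pos: [0.566, -0.2999, 0.0461]
tcp_rot: [1.0, 0.0, 0.001, 0.0]
force: [0.3, 0.1, 0.3]
opening: 0.0848
```

Request:
{"fn": "apply_moves", "kwargs": {
  "plan": [0,0,0,0,0,0,8.5,0,0,0,0,0,0,8.5,0,0,0,0,0,-2,8.5,0,0,0,0,0,-4,8.5,0,0,0,0,0,-4,8.5,0,0,0,0,0,-4,8.5,0,0,0,-1.5,-4,0,8.5,0,0,0,-1.5,-4,0,8.5]
}}

```text
t: 14.45
tcp_pos: [0.536, -0.2202, 0.1872]
tcp_rot: [1.0, -0.001, 0.002, 0.001]
force: [0.1, 1.4, -0.9]
opening: 0.0848
```

```bash
python3 w.py w9
```

```text
14.45 [ 0.536  -0.2202  0.1872] [ 1.0e+00 -1.2e-03  2.1e-03  9.0e-04] [ 0.22  0.58  0.2   1.78 -0.15  0.79 -1.09] [ 0.1  1.4 -0.9] 0.0848
```

View pics/w9.png

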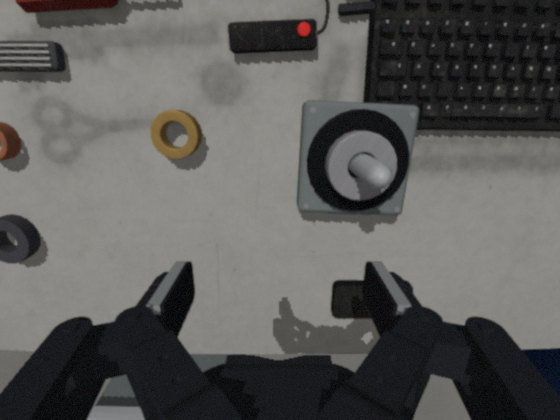

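Request:
{"fn": "apply_moves", "kwargs": {
  "plan": [0,0,0,-0.8,-4.0,0,8.5,0,0,0,-0.8,-4.0,0,8.5,0,0,0,-0.8,-4.0,0,8.5,0,0,0,-0.8,-4.0,0,8.5,0,0,0,-0.8,-4.0,0,8.5,0,0,0,-0.8,-4.0,0,8.5,0,0,0,-0.8,-4.0,0,8.5,0,0,0,-0.8,-4.1,0,8.5]
}}

```text
t: 15.3
tcp_pos: [0.4711, 0.1029, 0.1857]
tcp_rot: [1.0, -0.0, 0.0, -0.0]
force: [0.3, 0.5, 0.5]
opening: 0.0853
```

Request:
{"fn": "apply_moves", "kwargs": {
  "plan": [0,0,0,0,0,2,8.5,0,0,0,0,0,0,8.5,0,0,0,0,0,0,8.5,0,0,0,0,0,0,8.5,0,0,0,0,0,0,8.5,0,0,0,0,0,0,8.5,0,0,0,0,0,0,8.5,0,0,0,0,0,0,8.5]
}}

```text
t: 16.1
tcp_pos: [0.4714, 0.1012, 0.1655]
tcp_rot: [1.0, -0.0, 0.0, -0.0]
force: [-0.4, 1.3, 0.8]
opening: 0.0846
```

```bash
python3 w.py w10; python3 - <<'E'
from ww import *
im=cv2.imread("pics/w10.png"); crop(im,180,80,380,230,4,"pics/w10c.png")
E
```

```text
16.1 [0.4714 0.1012 0.1655] [ 1.e+00 -2.e-04  1.e-04 -0.e+00] [-0.41  0.5   0.21  2.05 -0.17  0.61 -1.66] [-0.4  1.3  0.8] 0.0846
```

View pics/w10c.png

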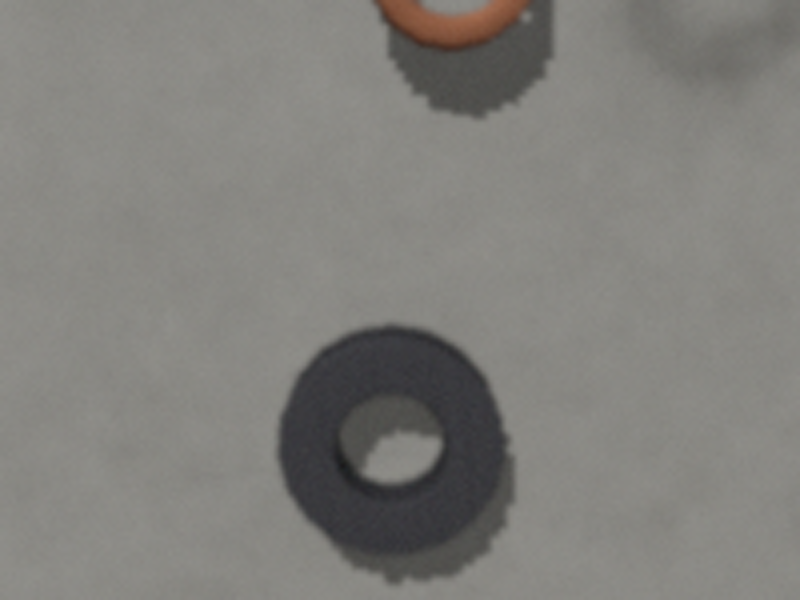

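```bash
python3 - <<'E'
from ww import *
print(p2w("wrist",[(277.4,189.6)],.02,st("w10")).round(4))
E
```

```text
[[0.4735 0.1018 0.02  ]]
```

Request:
{"fn": "apply_moves", "kwargs": {
  "plan": [0,0,0,0.15,-0.1,4,8.5,0,0,0,0,0,4,8.5,0,0,0,0,0,4,8.5,0,0,0,0,0,2.6,8.5,0,0,0,0,0,1,8.5,0,0,0,0,0,0,8.5,0,0,0,0,0,0,6.5,0,0,0,0,0,0,4.5],
  "squeeze": 40
}}

```text
t: 16.95
tcp_pos: [0.4739, 0.1027, 0.0107]
tcp_rot: [1.0, 0.0, 0.001, -0.0]
force: [0.9, 0.0, 0.1]
opening: 0.0588
```

Request:
{"fn": "apply_moves", "kwargs": {
  "plan": [0,0,0,0,0,0,4.5,0,0,0,0,0,0,4.5,0,0,0,0,0,0,4.5,0,0,0,0,0,0,4.5,0,0,0,0,0,-1,4.5,0,0,0,0,0,-3,4.5,0,0,0,0,0,-4,4.5,0,0,0,0,0,-4,4.5],
  "squeeze": 80
}}

```text
t: 17.75
tcp_pos: [0.4724, 0.1025, 0.1315]
tcp_rot: [1.0, 0.0, 0.0, -0.0]
force: [1.4, 0.4, -1.8]
opening: 0.0531
```

```bash
python3 w.py w11
```

```text
17.75 [0.4724 0.1025 0.1315] [ 1.e+00  0.e+00  0.e+00 -1.e-04] [-0.41  0.56  0.21  2.07 -0.22  0.53 -1.62] [ 1.4  0.4 -1.8] 0.0531
```

View pics/w11.png

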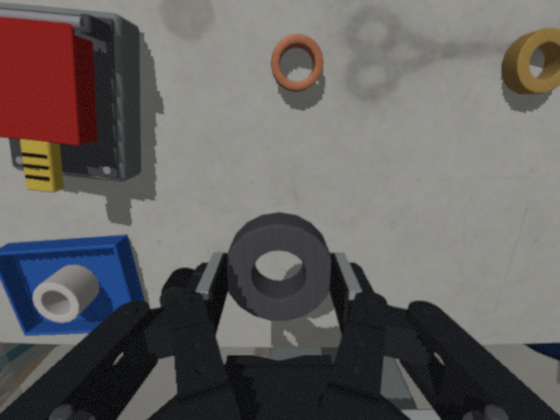

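Request:
{"fn": "apply_moves", "kwargs": {
  "plan": [0,0,0,0,0,-2.8,4,0,0,0,0.9,4.0,0,4,0,0,0,0.9,4.0,0,4,0,0,0,0.9,4.0,0,4,0,0,0,0.9,4.0,0,4,0,0,0,0.9,4.0,0,4,0,0,0,0.9,4.0,0,4,0,0,0,0.9,4.0,0,4]
}}

```text
t: 18.6
tcp_pos: [0.536, -0.1791, 0.1583]
tcp_rot: [1.0, 0.0, 0.001, 0.0]
force: [0.2, 0.4, -1.4]
opening: 0.0536
```

Request:
{"fn": "apply_moves", "kwargs": {
  "plan": [0,0,0,0.9,4.0,0,4,0,0,0,0.9,4.0,0,4,0,0,0,1.15,4.2,0,4,0,0,0,0,0,0,4,0,0,0,0,0,0,4,0,0,0,0,0,0,4,0,0,0,0,0,1,4,0,0,0,0,0,1,4]
}}

```text
t: 19.4
tcp_pos: [0.5657, -0.298, 0.137]
tcp_rot: [1.0, 0.001, 0.0, -0.0]
force: [0.5, -0.1, -1.3]
opening: 0.053
```

```bash
python3 w.py w12
```

```text
19.4 [ 0.5657 -0.298   0.137 ] [ 1.0e+00  1.1e-03  2.0e-04 -3.0e-04] [ 0.34  0.73  0.18  1.64 -0.17  0.79 -0.98] [ 0.5 -0.1 -1.3] 0.053
```

View pics/w12.png

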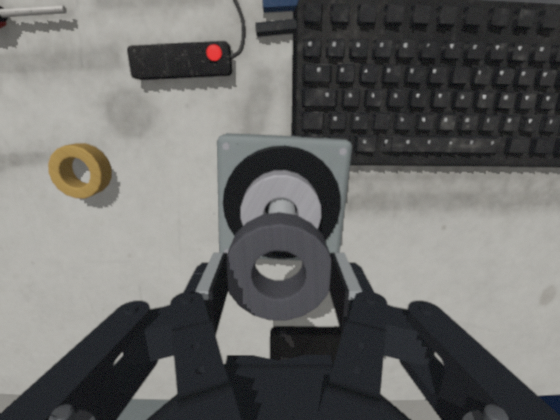

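Request:
{"fn": "apply_moves", "kwargs": {
  "plan": [0,0,0,0,0,1,4,0,0,0,0,0,1,4,0,0,0,0,0,1,4,0,0,0,0,0,1,4,0,0,0,0,0,1,4,0,0,0,0,0,1,4,0,0,0,0,0,0.9,4,0,0,0,0,0,0,4]
}}

```text
t: 20.25
tcp_pos: [0.5648, -0.2993, 0.0669]
tcp_rot: [1.0, 0.0, -0.001, -0.0]
force: [-0.4, -1.0, -1.2]
opening: 0.0532
```

```bash
python3 w.py w13
```

```text
20.25 [ 0.5648 -0.2993  0.0669] [ 1.e+00  0.e+00 -8.e-04 -4.e-04] [ 0.35  0.82  0.15  1.68 -0.18  0.66 -0.97] [-0.4 -1.  -1.2] 0.0532
```

View pics/w13.png

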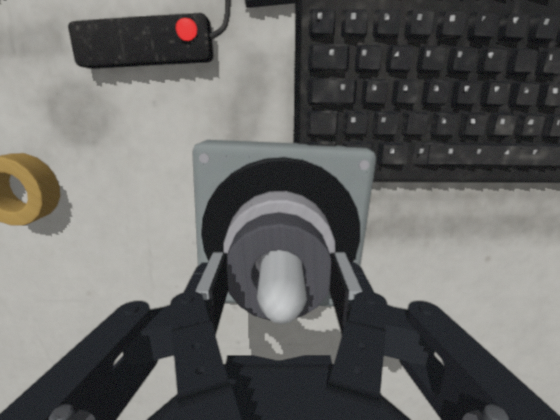

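Request:
{"fn": "apply_moves", "kwargs": {
  "plan": [0,0,0,0,0,0,8.5,0,0,0,0,0,0,8.5,0,0,0,0,0,0,8.5,0,0,0,0,0,0,8.5,0,0,0,0,0,-3,8.5,0,0,0,0,0,-4,8.5,0,0,0,0,0,-4,8.5,0,0,0,0,0,-1,8.5]
}}

```text
t: 21.1
tcp_pos: [0.5679, -0.3012, 0.1935]
tcp_rot: [1.0, 0.0, 0.004, 0.002]
force: [0.4, -0.5, 0.6]
opening: 0.085
```

Request:
{"fn": "apply_moves", "kwargs": {
  "plan": [0,0,0,0.5,-3.8,0,8.5,0,0,0,0.5,-3.8,0,8.5,0,0,0,0.5,-3.8,0,8.5,0,0,0,0.5,-3.8,0,8.5,0,0,0,0.6,-3.6,0,8.5,0,0,0,0,0,2,8.5,0,0,0,0,0,0,8.5,0,0,0,0,0,0,8.5]
}}

```text
t: 21.9
tcp_pos: [0.5907, -0.1125, 0.1681]
tcp_rot: [1.0, -0.0, -0.001, 0.0]
force: [-0.2, -0.2, -0.5]
opening: 0.0852
```

```bash
python3 w.py w14
```

```text
21.9 [ 0.5907 -0.1125  0.1681] [ 1.e+00 -5.e-04 -7.e-04  4.e-04] [ 0.02  0.64  0.2   1.73 -0.17  0.79 -1.28] [-0.2 -0.2 -0.5] 0.0852
```

View pics/w14.png

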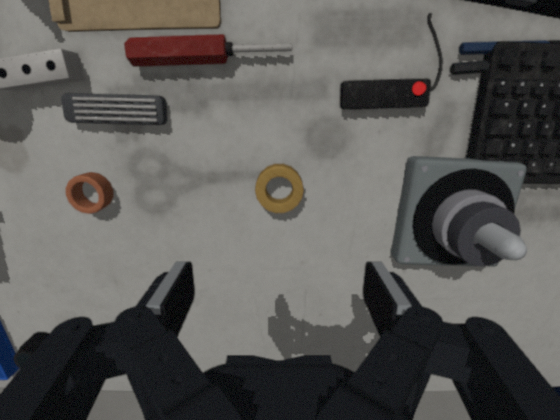

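```bash
python3 - <<'E'
from ww import *
print(p2w("wrist",[(279.5,188.5)],.02,st("w14")).round(4))
E
```

```text
[[ 0.593  -0.1142  0.02  ]]
```

Request:
{"fn": "apply_moves", "kwargs": {
  "plan": [0,0,0,0.15,0.15,4,8.5,0,0,0,0,0,4,8.5,0,0,0,0,0,4,8.5,0,0,0,0,0,2.9,8.5,0,0,0,0,0,1,8.5,0,0,0,0,0,0,8.5,0,0,0,0,0,0,6,0,0,0,0,0,0,4],
  "squeeze": 40
}}

```text
t: 22.75
tcp_pos: [0.5944, -0.1136, 0.0113]
tcp_rot: [1.0, -0.0, 0.002, 0.0]
force: [0.6, 0.0, 0.8]
opening: 0.0587
```

Request:
{"fn": "apply_moves", "kwargs": {
  "plan": [0,0,0,0,0,0,3.7,0,0,0,0,0,0,3.7,0,0,0,0,0,0,3.7,0,0,0,0,0,0,3.7,0,0,0,0,0,-1,3.7,0,0,0,0,0,-3,3.7,0,0,0,0,0,-4,3.7,0,0,0,0,0,-4,3.7],
  "squeeze": 80
}}

```text
t: 23.55
tcp_pos: [0.5925, -0.1129, 0.1312]
tcp_rot: [1.0, 0.0, -0.0, -0.0]
force: [1.4, -0.2, -0.9]
opening: 0.0457
```

```bash
python3 w.py w15
```

```text
23.55 [ 0.5925 -0.1129  0.1312] [ 1.e+00  1.e-04 -1.e-04 -0.e+00] [ 0.03  0.69  0.19  1.75 -0.18  0.72 -1.26] [ 1.4 -0.2 -0.9] 0.0457
```

View pics/w15.png

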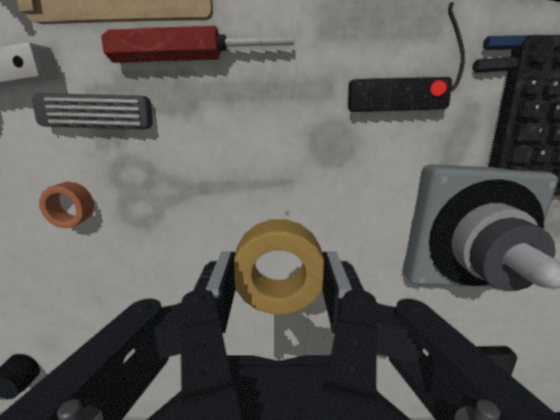

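Request:
{"fn": "apply_moves", "kwargs": {
  "plan": [0,0,0,0,0,-2.8,3.5,0,0,0,-0.55,3.7,0,3.5,0,0,0,-0.55,3.7,0,3.5,0,0,0,-0.55,3.7,0,3.5,0,0,0,-0.55,3.7,0,3.5,0,0,0,-0.55,3.85,0,3.5,0,0,0,0,0,0,3.5,0,0,0,0,0,0,3.5]
}}

```text
t: 24.4
tcp_pos: [0.5647, -0.3008, 0.1578]
tcp_rot: [1.0, -0.001, 0.0, 0.0]
force: [-0.9, 0.8, -1.1]
opening: 0.0455
```

Request:
{"fn": "apply_moves", "kwargs": {
  "plan": [0,0,0,0,0,0,3.5,0,0,0,0,0,1,3.5,0,0,0,0,0,1,3.5,0,0,0,0,0,1,3.5,0,0,0,0,0,0.5,3.5,0,0,0,0,0,0.5,3.5,0,0,0,0,0,0,3.5,0,0,0,0,0,0,3.5]
}}

```text
t: 25.2
tcp_pos: [0.5655, -0.2997, 0.1173]
tcp_rot: [1.0, 0.0, 0.0, 0.0]
force: [0.7, 0.2, -2.0]
opening: 0.0459
```

```bash
python3 w.py w16
```

```text
25.2 [ 0.5655 -0.2997  0.1173] [1.e+00 0.e+00 1.e-04 1.e-04] [ 0.34  0.75  0.17  1.65 -0.17  0.75 -0.98] [ 0.7  0.2 -2. ] 0.0459
```

View pics/w16.png

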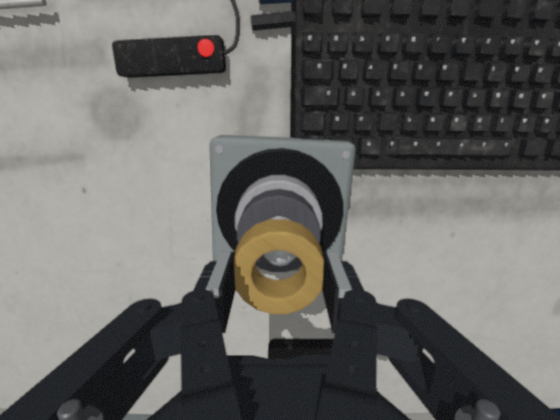

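Request:
{"fn": "apply_moves", "kwargs": {
  "plan": [0,0,0,0,0,0.7,3.5,0,0,0,0,0,0.7,3.5,0,0,0,0,0,0.7,3.5,0,0,0,0,0,0.5,3.5,0,0,0,0,0,0.3,3.5,0,0,0,0,0,0,3.5,0,0,0,0,0,0,3.5,0,0,0,0,0,0,3.5]
}}

```text
t: 26.05
tcp_pos: [0.5656, -0.2997, 0.0886]
tcp_rot: [1.0, 0.0, 0.0, 0.0]
force: [0.6, 0.5, -1.9]
opening: 0.0453
```

```bash
python3 w.py w17
```

```text
26.05 [ 0.5656 -0.2997  0.0886] [1.e+00 1.e-04 3.e-04 2.e-04] [ 0.35  0.79  0.16  1.67 -0.17  0.7  -0.98] [ 0.6  0.5 -1.9] 0.0453
```

View pics/w17.png

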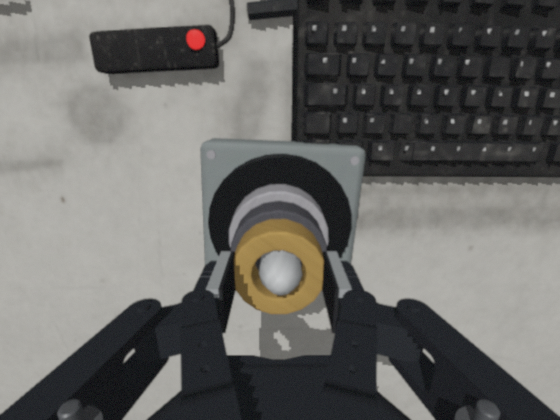

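Request:
{"fn": "apply_moves", "kwargs": {
  "plan": [0,0,0,0,0,0,8.5,0,0,0,0,0,0,8.5,0,0,0,0,0,0,8.5,0,0,0,0,0,0,8.5,0,0,0,0,0,-3,8.5,0,0,0,0,0,-4,8.5,0,0,0,0,0,-4.2,8.5,0,0,0,0.2,-4.3,0,8.5]
}}

```text
t: 26.9
tcp_pos: [0.5694, -0.2661, 0.207]
tcp_rot: [1.0, -0.005, 0.006, 0.006]
force: [1.1, -0.5, -0.9]
opening: 0.0853
```

Request:
{"fn": "apply_moves", "kwargs": {
  "plan": [0,0,0,0.25,-4.3,0,8.5,0,0,0,0.25,-4.3,0,8.5,0,0,0,0.25,-4.3,0,8.5,0,0,0,0.25,-4.3,0,8.5,0,0,0,0.25,-4.3,0,8.5,0,0,0,0.25,-4.3,0,8.5,0,0,0,0.25,-4.3,0,8.5,0,0,0,0.3,-4.5,0,8.5]
}}

```text
t: 27.7
tcp_pos: [0.5878, 0.0908, 0.2006]
tcp_rot: [1.0, -0.0, 0.0, 0.0]
force: [1.3, -0.3, -0.4]
opening: 0.0848
```

Request:
{"fn": "apply_moves", "kwargs": {
  "plan": [0,0,0,0,0,3.5,8.5,0,0,0,0,0,0,8.5,0,0,0,0,0,0,8.5,0,0,0,0,0,0,8.5,0,0,0,0,0,0,8.5,0,0,0,0,0,0,8.5,0,0,0,0,0,0,8.5,0,0,0,0,0,0,8.5]
}}

```text
t: 28.5
tcp_pos: [0.588, 0.0893, 0.1657]
tcp_rot: [1.0, -0.0, 0.0, -0.0]
force: [-1.2, -0.0, 0.4]
opening: 0.0849
```

```bash
python3 w.py w18;python3 -c "
from h import *
im=camera('scene');cv2.imwrite('pics/s18.png',im);crop(im,270,100,370,200,5,'pics/s18c.png')"
```

```text
28.5 [0.588  0.0893 0.1657] [ 1.e+00 -1.e-04  3.e-04 -1.e-04] [-0.32  0.63  0.2   1.75 -0.17  0.78 -1.61] [-1.2 -0.   0.4] 0.0849
```

View pics/w18.png

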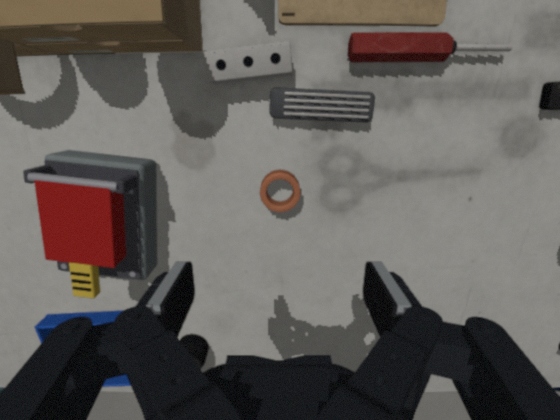

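View pics/s18c.png

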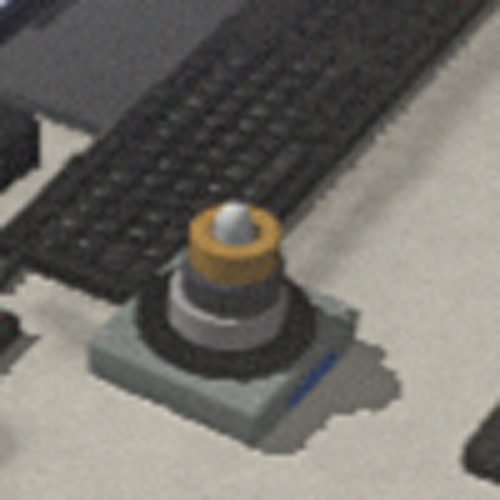

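Request:
{"fn": "apply_moves", "kwargs": {
  "plan": [0,0,0,0.1,0.05,4,8.5,0,0,0,0,0,4,8.5,0,0,0,0,0,4,8.5,0,0,0,0,0,2.6,8.5,0,0,0,0,0,1,8,0,0,0,0,0,0,6,0,0,0,0,0,0,4,0,0,0,0,0,0,3],
  "squeeze": 40
}}

```text
t: 29.4
tcp_pos: [0.5903, 0.0891, 0.0113]
tcp_rot: [1.0, 0.0, 0.002, -0.0]
force: [-2.4, -0.7, 5.8]
opening: 0.0395
```

Request:
{"fn": "apply_moves", "kwargs": {
  "plan": [0,0,0,0,0,0,3,0,0,0,0,0,0,3,0,0,0,0,0,0,3,0,0,0,0,0,0,3,0,0,0,0,0,-1,3,0,0,0,0,0,-3,3,0,0,0,0,0,-4,3,0,0,0,0,0,-4,3],
  "squeeze": 80
}}

```text
t: 30.2
tcp_pos: [0.5885, 0.089, 0.1314]
tcp_rot: [1.0, 0.0, 0.0, -0.0]
force: [1.6, -0.4, -1.6]
opening: 0.038
```

```bash
python3 w.py w19
```

```text
30.2 [0.5885 0.089  0.1314] [ 1.e+00  1.e-04  0.e+00 -0.e+00] [-0.32  0.68  0.19  1.77 -0.18  0.7  -1.6 ] [ 1.6 -0.4 -1.6] 0.038
```

View pics/w19.png

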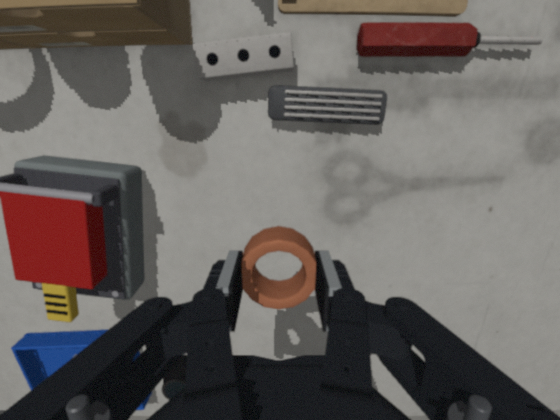

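Request:
{"fn": "apply_moves", "kwargs": {
  "plan": [0,0,0,0,0,-2.8,2.8,0,0,0,-0.23,3.9,0,2.8,0,0,0,-0.23,3.9,0,2.8,0,0,0,-0.23,3.9,0,2.8,0,0,0,-0.23,3.9,0,2.8,0,0,0,-0.23,3.9,0,2.8,0,0,0,-0.23,3.9,0,2.8,0,0,0,-0.23,3.9,0,2.8]
}}

```text
t: 31.05
tcp_pos: [0.5726, -0.1856, 0.1584]
tcp_rot: [1.0, 0.0, 0.001, 0.0]
force: [0.9, 0.1, -1.8]
opening: 0.038
```

Request:
{"fn": "apply_moves", "kwargs": {
  "plan": [0,0,0,-0.23,3.9,0,2.8,0,0,0,-0.23,3.9,0,2.8,0,0,0,-0.28,3.75,0,2.8,0,0,0,0,0,0,2.8,0,0,0,0,0,0,2.8,0,0,0,0,0,1.5,2.8,0,0,0,0,0,1,2.8,0,0,0,0,0,0.5,2.8]
}}

```text
t: 31.85
tcp_pos: [0.5648, -0.2973, 0.1253]
tcp_rot: [1.0, 0.001, -0.001, -0.001]
force: [-0.3, 0.0, -1.3]
opening: 0.038
```

Request:
{"fn": "apply_moves", "kwargs": {
  "plan": [0,0,0,0,0,0.5,2.8,0,0,0,0,0,0.5,2.8,0,0,0,0,0,0,2.8,0,0,0,0,0,0,2.8,0,0,0,0,0,0,2.8,0,0,0,0,0,0,2.8,0,0,0,0,0,0,2.8,0,0,0,0,0,0,2.8]
}}

```text
t: 32.65
tcp_pos: [0.5655, -0.2996, 0.1175]
tcp_rot: [1.0, 0.0, 0.0, 0.0]
force: [0.5, 0.6, -1.3]
opening: 0.0377
```

```bash
python3 w.py w20
```

```text
32.65 [ 0.5655 -0.2996  0.1175] [1.e+00 1.e-04 1.e-04 1.e-04] [ 0.36  0.75  0.15  1.65 -0.15  0.75 -1.  ] [ 0.5  0.6 -1.3] 0.0377
```

View pics/w20.png

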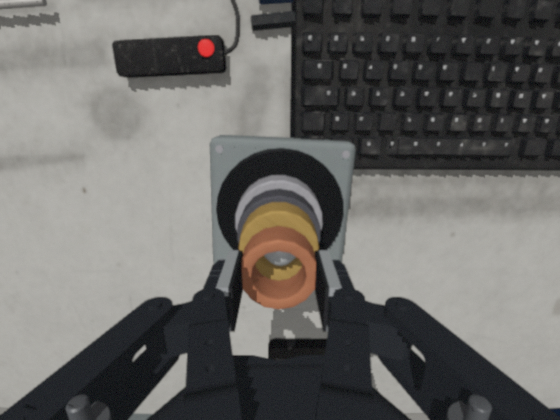

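Request:
{"fn": "apply_moves", "kwargs": {
  "plan": [0,0,0,0,0,0.5,2.8,0,0,0,0,0,0.4,2.8,0,0,0,0,0,0.3,2.8,0,0,0,0,0,0,2.8,0,0,0,0,0,0,2.8,0,0,0,0,0,0,2.8,0,0,0,0,0,0,2.8,0,0,0,0,0,0,2.8]
}}

```text
t: 33.5
tcp_pos: [0.5651, -0.2994, 0.1058]
tcp_rot: [1.0, 0.0, -0.0, -0.0]
force: [-3.5, 0.6, 5.3]
opening: 0.038
```

```bash
python3 w.py w21;python3 -c "
from h import *
im=camera('scene');cv2.imwrite('pics/s21.png',im);crop(im,270,100,370,200,5,'pics/s21c.png')"
```

```text
33.5 [ 0.5651 -0.2994  0.1058] [ 1.e+00  1.e-04 -2.e-04 -2.e-04] [ 0.36  0.77  0.14  1.66 -0.15  0.73 -1.  ] [-3.5  0.6  5.3] 0.038
```

View pics/w21.png

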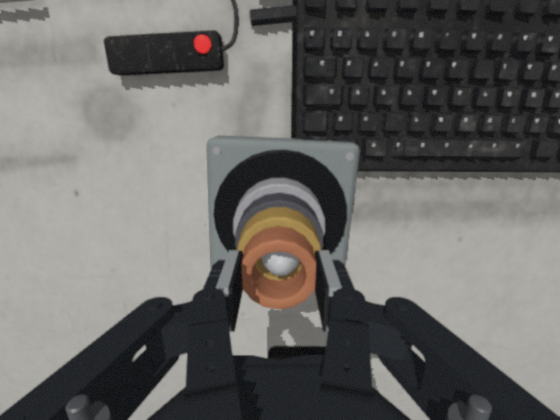

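View pics/s21c.png

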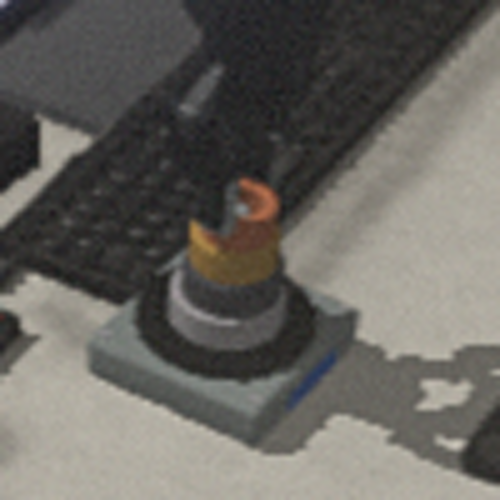

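```bash
python3 - <<'E'
from ww import *
s=st("w21"); im=cv2.imread("pics/w21.png"); 
for (r,z,c) in ((.011,.098,(255,255,0)),(.014,.116,(0,255,0)),(.021,.116,(0,0,255)),(.014,.096,(0,255,0))):
    X=[[.5652+r*np.cos(a),-.2996+r*np.sin(a),z] for a in np.arange(0,6.3,.1)]
    cv2.polylines(im,[np.round(w2p("wrist",X,s)*8).astype(int)],True,c,1,shift=3)
crop(cv2.imread("pics/w21.png"),230,190,330,320,4,"pics/w21d.png");crop(im,230,190,330,320,4,"pics/w21c.png")
a=np.hstack([cv2.imread("pics/w21d.png"),cv2.imread("pics/w21c.png")]);cv2.imwrite("pics/w21e.png",a)
E
```

```text
(no output)
```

View pics/w21e.png

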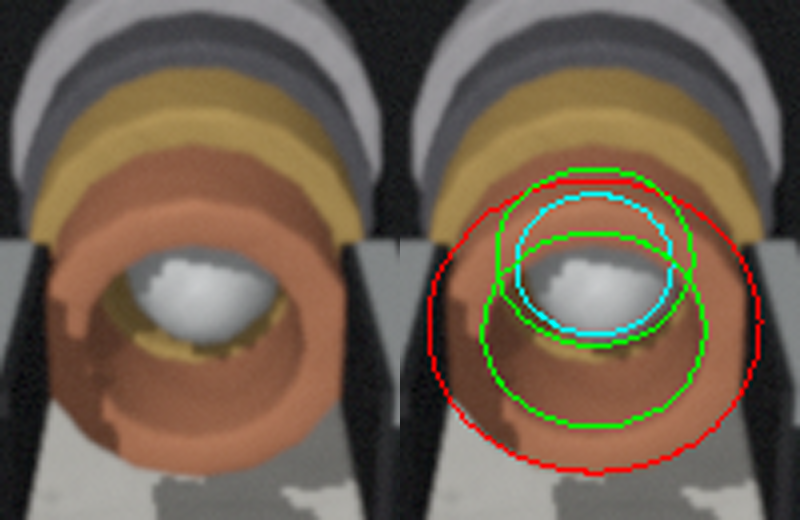

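Request:
{"fn": "apply_moves", "kwargs": {
  "plan": [0,0,0,0,0,0,5.5,0,0,0,0,0,0,5.5,0,0,0,0,0,0,5.5,0,0,0,0,0,-1,6,0,0,0,0,0,-2,6,0,0,0,0,0,-4,6,0,0,0,-1,-4,0,6,0,0,0,-1,-4,0,6]
}}

```text
t: 34.4
tcp_pos: [0.5462, -0.2205, 0.1774]
tcp_rot: [1.0, -0.001, 0.002, 0.001]
force: [-0.1, 1.0, -0.9]
opening: 0.0599
```

```bash
python3 w.py w22;python3 -c "
from h import *
im=camera('scene');cv2.imwrite('pics/s22.png',im);crop(im,270,100,370,200,5,'pics/s22c.png')"
```

```text
34.4 [ 0.5462 -0.2205  0.1774] [ 1.     -0.0014  0.0021  0.001 ] [ 0.23  0.61  0.17  1.76 -0.14  0.78 -1.11] [-0.1  1.  -0.9] 0.0599
```

View pics/w22.png

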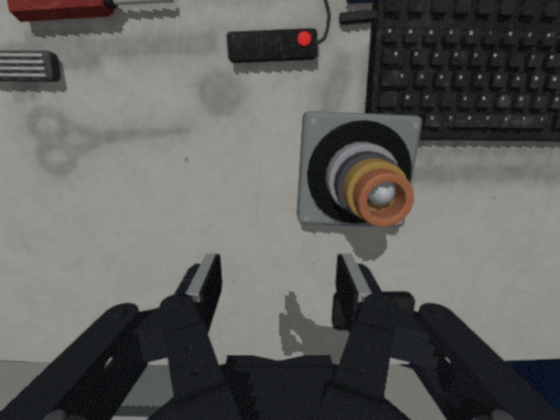

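View pics/s22c.png

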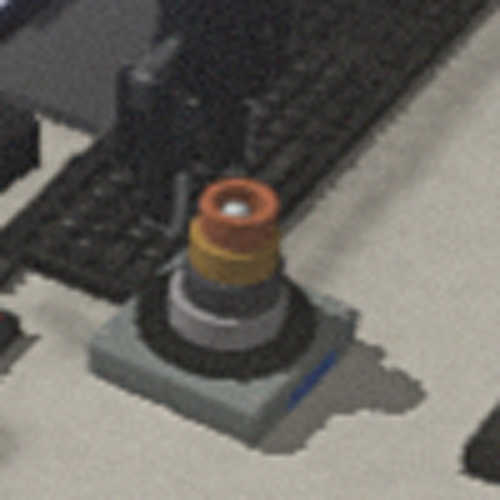

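Request:
{"fn": "apply_moves", "kwargs": {
  "plan": [0,0,0,-0.3,-4.5,0,6,0,0,0,-0.3,-4.5,0,6,0,0,0,-0.3,-4.5,0,6,0,0,0,-0.3,-4.5,0,6,0,0,0,-0.3,-4.5,0,6,0,0,0,-0.3,-4.5,0,6,0,0,0,-0.3,-4.5,0,6,0,0,0,-0.3,-4.5,0,6]
}}

```text
t: 35.3
tcp_pos: [0.5216, 0.1421, 0.1761]
tcp_rot: [1.0, 0.0, 0.001, -0.0]
force: [0.4, 0.1, 0.0]
opening: 0.0597
```

Request:
{"fn": "apply_moves", "kwargs": {
  "plan": [0,0,0,-0.3,-4.5,0,6,0,0,0,-0.3,-4.5,0,6,0,0,0,-0.45,-4.6,0,6,0,0,0.108,0,0,0,6,0,0,0,0,0,0,6,0,0,0,0,0,0,6,0,0,0,0,0,0,6,0,0,0,0,0,0,6]
}}

```text
t: 36.1
tcp_pos: [0.5113, 0.2751, 0.1756]
tcp_rot: [0.999, -0.055, 0.0, 0.0]
force: [-0.8, 0.0, -0.1]
opening: 0.06
```

```bash
python3 w.py w23;python3 -c "
from h import *
im=camera('scene');cv2.imwrite('pics/s23.png',im)"
```

```text
36.1 [0.5113 0.2751 0.1756] [ 9.985e-01 -5.460e-02  2.000e-04  1.000e-04] [-0.7   0.61  0.24  1.78 -0.19  0.78 -2.04] [-0.8  0.  -0.1] 0.06
```

View pics/w23.png

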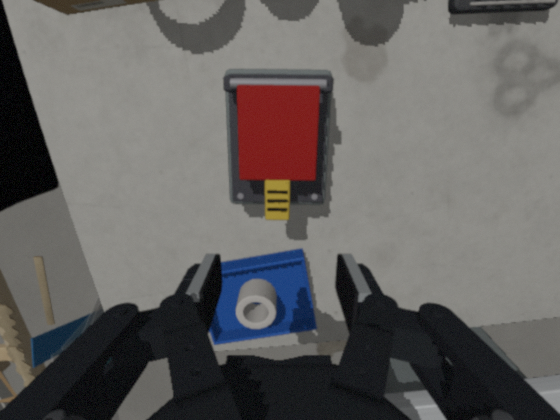

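View pics/s23.png

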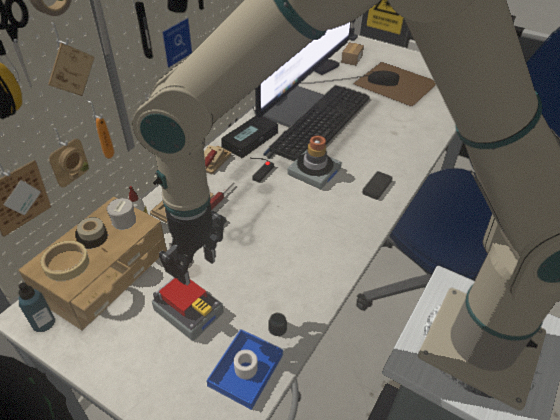

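```bash
python3 - <<'E'
from ww import *
im=cv2.imread("pics/w23.png"); crop(im,210,60,350,230,3.5,"pics/w23c.png")
s=st("w23")
R=Rn.from_quat(s["tcp_rot"]).as_matrix()
P=p2w("wrist",[(278,180),(277.5,220),(277.5,204)],.068,s)
print(P.round(4), ((P-s["tcp_pos"])@R).round(4))
E
```

```text
[[0.5319 0.2726 0.068 ]
 [0.4954 0.277  0.068 ]
 [0.5104 0.2754 0.068 ]] [[ 0.0207  0.0002  0.1076]
 [-0.0161 -0.0002  0.1076]
 [-0.001  -0.0002  0.1076]]
```

View pics/w23c.png

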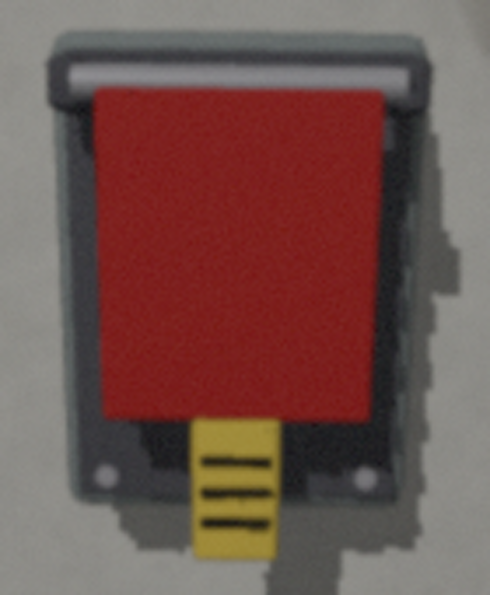

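Request:
{"fn": "apply_moves", "kwargs": {
  "plan": [0,0,0,-0.1,0,4,6,0,0,0,0,0,4,6,0,0,0,0,0,3,6,0,0,0,0,0,1.3,6,0,0,0,0,0,0.5,6,0,0,0,0,0,0,5,0,0,0,0,0,0,3,0,0,0,0,0,0,1.2],
  "squeeze": 25
}}

```text
t: 37.0
tcp_pos: [0.5108, 0.2769, 0.0488]
tcp_rot: [0.999, -0.054, 0.001, -0.001]
force: [-0.9, -9.3, 4.6]
opening: 0.022
```

Request:
{"fn": "apply_moves", "kwargs": {
  "plan": [0,0,0,0,0,0,1.2,0,0,0,0,0,0,1.2,0,0,0,0,0,0,1.2,0,0,0,0,0,0,1.2,0,0,0,0,0,0,1.2,0,0,0,0,0,0,1.2,0,0,0,0,0,0,1.2,0,0,0,0,0,0,1.2]
}}

```text
t: 37.8
tcp_pos: [0.5107, 0.2765, 0.0488]
tcp_rot: [0.999, -0.054, 0.001, -0.0]
force: [-0.3, -1.2, 6.8]
opening: 0.0213
```

```bash
python3 w.py w24;python3 -c "
from h import *
im=camera('scene');cv2.imwrite('pics/s24.png',im);crop(im,130,200,260,350,4,'pics/s24c.png')
r,h=.1,.064
p=None
for th in np.r_[0,np.arange(.15,1.9,.15),1.85,1.88]:
    q=np.array([-r*np.cos(th)-.002*np.sin(th), r*np.sin(th)-.002*np.cos(th)])
    if p is not None: print(round(th,2),((q-p)*100).round(2))
    p=q"
```

```text
37.8 [0.5107 0.2765 0.0488] [ 9.985e-01 -5.420e-02  1.000e-03 -4.000e-04] [-0.65  0.79  0.17  1.86 -0.25  0.51 -1.99] [-0.3 -1.2  6.8] 0.0213
0.15 [0.08 1.5 ]
0.3 [0.31 1.47]
0.45 [0.52 1.41]
0.6 [0.73 1.31]
0.75 [0.91 1.19]
0.9 [1.08 1.04]
1.05 [1.22 0.87]
1.2 [1.34 0.67]
1.35 [1.42 0.47]
1.5 [1.48 0.25]
1.65 [1.5  0.02]
1.8 [ 1.49 -0.2 ]
1.85 [ 0.49 -0.12]
1.88 [ 0.29 -0.08]
```

View pics/w24.png

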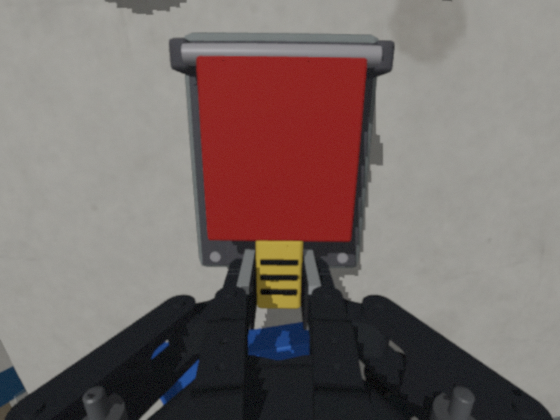

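View pics/s24c.png

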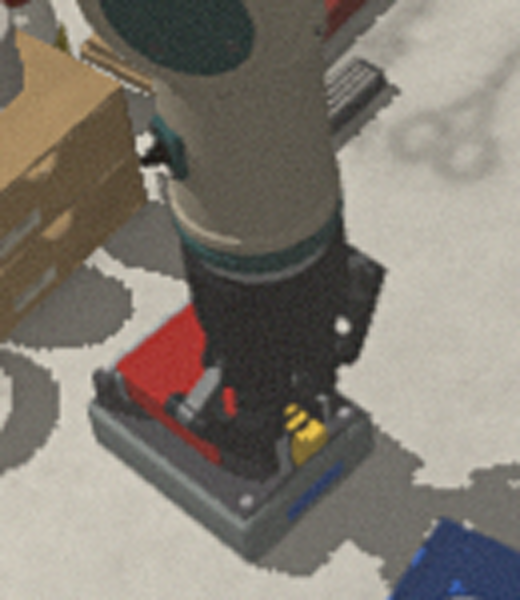

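Request:
{"fn": "apply_moves", "kwargs": {
  "plan": [0,0,0,0.08,0,-1.5,1.2,0,0,0,0.31,0,-1.47,1.2,0,0,0,0.52,0,-1.41,1.2,0,0,0,0.73,0,-1.31,1.2,0,0,0,0,0,0,1.2,0,0,0,0,0,0,1.2,0,0,0,0,0,0,1.2,0,0,0,0,0,0,1.2]
}}

```text
t: 38.7
tcp_pos: [0.5261, 0.2746, 0.1041]
tcp_rot: [0.999, -0.054, 0.0, 0.0]
force: [0.2, -1.3, 2.4]
opening: 0.0214
```

```bash
python3 w.py w25;python3 -c "
from h import *
im=camera('scene');cv2.imwrite('pics/s25.png',im);crop(im,130,200,260,350,4,'pics/s25c.png')"
```

```text
38.7 [0.5261 0.2746 0.1041] [ 9.985e-01 -5.400e-02  2.000e-04  1.000e-04] [-0.66  0.72  0.21  1.8  -0.23  0.65 -2.  ] [ 0.2 -1.3  2.4] 0.0214
```

View pics/w25.png

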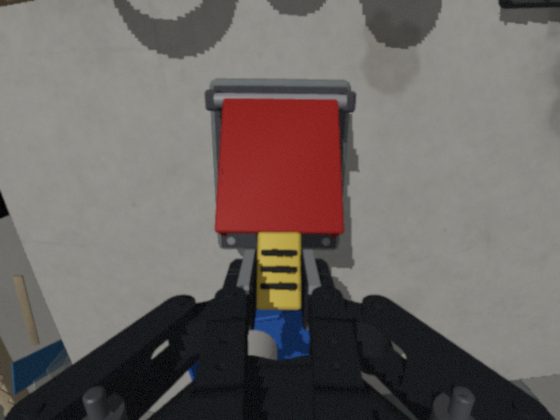

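View pics/s25c.png

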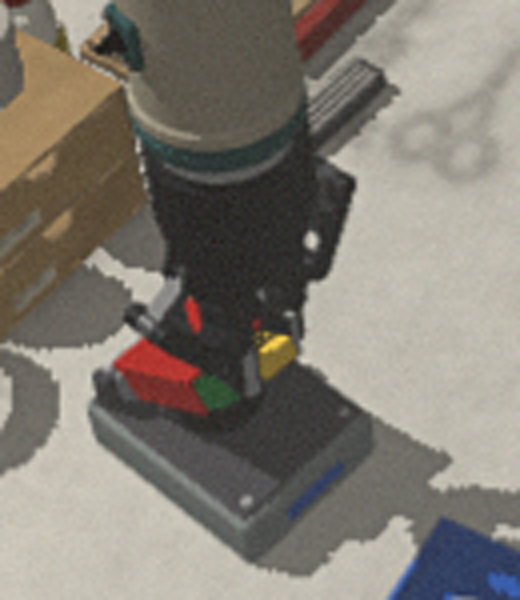

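```bash
python3 -c "
from h import *
for z in (0,.1,.12): print(z,p2w('top',[(172,152),(215,152),(222,143),(198,112)],z).round(3).tolist())
for z in (0,.1,.12): print(z,p2w('scene',[(165,243),(158,212),(85,322),(70,290)],z).round(3).tolist())
"
```

```text
0 [[0.705, 0.32, 0.0], [0.701, 0.186, 0.0], [0.729, 0.164, 0.0], [0.83, 0.238, 0.0]]
0.1 [[0.684, 0.295, 0.1], [0.681, 0.171, 0.1], [0.707, 0.151, 0.1], [0.799, 0.219, 0.1]]
0.12 [[0.68, 0.29, 0.12], [0.677, 0.168, 0.12], [0.703, 0.148, 0.12], [0.793, 0.215, 0.12]]
0 [[0.741, 0.146, 0.0], [0.829, 0.072, 0.0], [0.732, 0.412, 0.0], [0.825, 0.371, 0.0]]
0.1 [[0.669, 0.207, 0.1], [0.748, 0.141, 0.1], [0.662, 0.444, 0.1], [0.744, 0.407, 0.1]]
0.12 [[0.655, 0.219, 0.12], [0.732, 0.155, 0.12], [0.647, 0.45, 0.12], [0.728, 0.414, 0.12]]
```

Request:
{"fn": "apply_moves", "kwargs": {
  "plan": [0,0,0,0.91,0,-1.19,1.2,0,0,0,1.08,0,-1.04,1.2,0,0,0,1.22,0,-0.87,1.2,0,0,0,1.34,0,-0.67,1.2,0,0,0,1.42,0,-0.47,1.2,0,0,0,1.48,0,-0.25,1.2,0,0,0,0,0,0,1.2,0,0,0,0,0,0,1.2]
}}

```text
t: 39.6
tcp_pos: [0.5997, 0.2659, 0.1486]
tcp_rot: [0.999, -0.054, -0.0, 0.001]
force: [-1.0, -4.0, 1.6]
opening: 0.0213
```

```bash
python3 w.py w26;python3 -c "
from h import *
im=camera('scene');cv2.imwrite('pics/s26.png',im);crop(im,100,150,260,350,3,'pics/s26c.png')"
```

```text
39.6 [0.5997 0.2659 0.1486] [ 9.985e-01 -5.390e-02 -4.000e-04  7.000e-04] [-0.59  0.74  0.23  1.58 -0.2   0.85 -1.97] [-1.  -4.   1.6] 0.0213
```

View pics/w26.png

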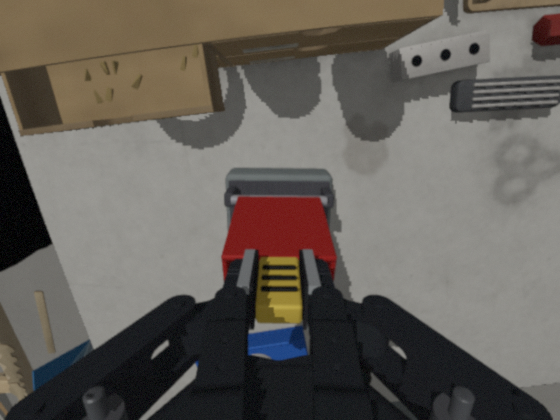

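View pics/s26c.png

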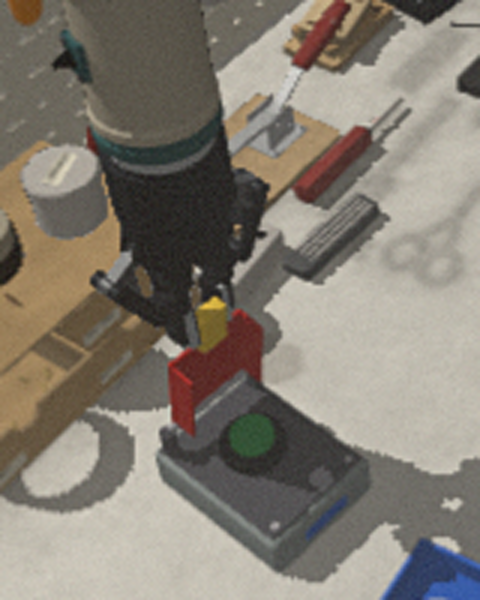

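Request:
{"fn": "apply_moves", "kwargs": {
  "plan": [0,0,0,1.5,0,-0.02,1.2,0,0,0,1.49,0,0.2,1.2,0,0,0,0.7,0,0.17,1.2,0,0,0,0,0,0,1.2,0,0,0,0,0,0,1.2,0,0,0,0,0,0,1.2,0,0,0,0,0,0,1.2,0,0,0,0,0,0,1.2]
}}

```text
t: 40.5
tcp_pos: [0.6366, 0.2616, 0.1456]
tcp_rot: [0.999, -0.054, 0.0, 0.001]
force: [-1.2, -5.8, 2.5]
opening: 0.0212
```

```bash
python3 w.py w27;python3 -c "
from h import *
im=camera('scene');cv2.imwrite('pics/s27.png',im);crop(im,100,150,260,350,3,'pics/s27c.png')"
```

```text
40.5 [0.6366 0.2616 0.1456] [ 9.985e-01 -5.390e-02  1.000e-04  8.000e-04] [-0.55  0.79  0.22  1.48 -0.2   0.9  -1.95] [-1.2 -5.8  2.5] 0.0212
```

View pics/w27.png

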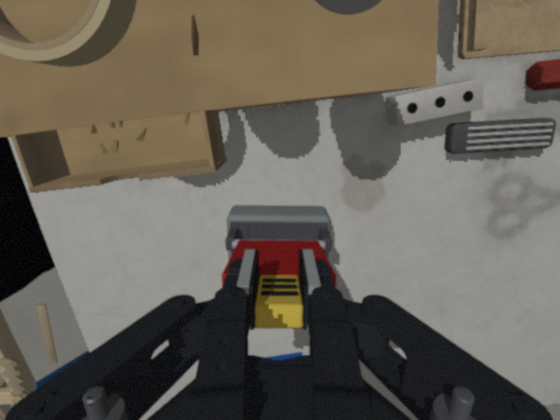

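View pics/s27c.png

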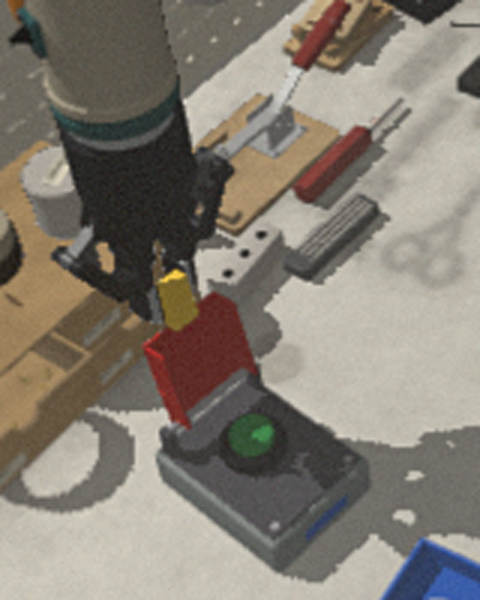

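Request:
{"fn": "apply_moves", "kwargs": {
  "plan": [0,0,0,0.4,0,0.13,1.2,0,0,0,0,0,0,1.2,0,0,0,0,0,0,5,0,0,0,0,0,0,5,0,0,0,0,0,0,5,0,0,0,0,0,0,5,0,0,0,0,0,-3,5,0,0,0,0,0,-4,5]
}}

```text
t: 41.4
tcp_pos: [0.6391, 0.2624, 0.2125]
tcp_rot: [0.999, -0.054, -0.002, 0.001]
force: [1.2, -0.1, 0.1]
opening: 0.0499
```

Request:
{"fn": "apply_moves", "kwargs": {
  "plan": [0,0,0,0,0,-2,5,0,0,0,-4,0,0,5,0,0,0,-4,0,0,5,0,0,0,-3,0,0,5,0,0,0,0,0,0,5,0,0,0,0,0,0,5,0,0,0,0,0,0,5,0,0,0,0,0,0,5]
}}

```text
t: 42.2
tcp_pos: [0.5328, 0.2737, 0.2342]
tcp_rot: [0.999, -0.055, 0.001, 0.0]
force: [-0.3, 0.1, -0.3]
opening: 0.0497
```

```bash
python3 w.py w28;python3 -c "
from h import *
im=camera('scene');cv2.imwrite('pics/s28.png',im);crop(im,100,150,260,350,3,'pics/s28c.png')"
```

```text
42.2 [0.5328 0.2737 0.2342] [ 9.985e-01 -5.450e-02  5.000e-04  1.000e-04] [-0.68  0.56  0.25  1.67 -0.17  0.93 -2.05] [-0.3  0.1 -0.3] 0.0497
```

View pics/w28.png

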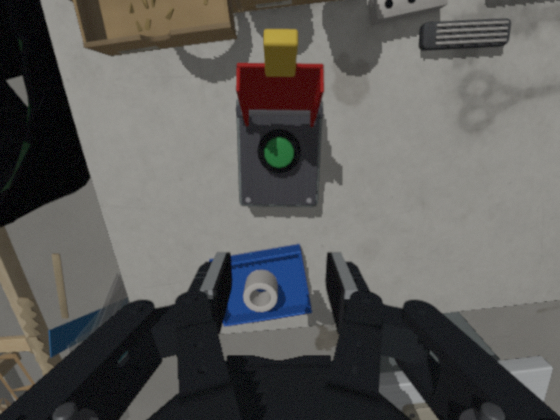

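View pics/s28c.png

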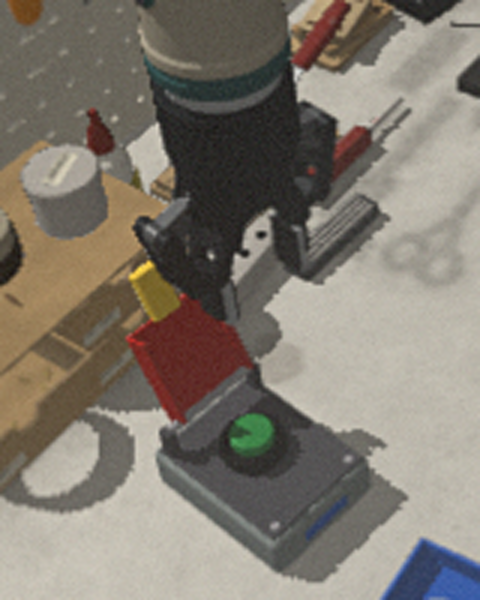

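```bash
python3 - <<'E'
from ww import *
s=st("w28");R=Rn.from_quat(s["tcp_rot"]).as_matrix()
crop(cv2.imread("pics/w28.png"),220,20,340,220,3,"pics/w28c.png")
P=p2w("wrist",[(279,152)],.058,s);print(P.round(4),((P-s["tcp_pos"])@R).round(4))
P=p2w("scene",[(100+249/3,150+433/3)],.058);print(P.round(4))
E
```

```text
[[0.5679 0.2686 0.058 ]] [[0.0353 0.0012 0.1763]]
[[0.5703 0.2715 0.058 ]]
```

View pics/w28c.png

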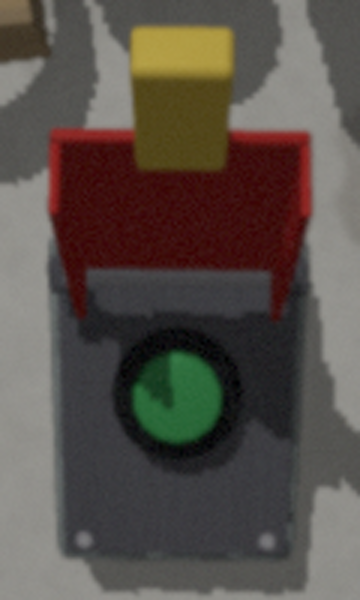

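Request:
{"fn": "apply_moves", "kwargs": {
  "plan": [0,0,-0.147,0,0,0,0,0,0,-0.147,0,0,0,0,0,0,-0.147,0,0,0,0,0,0,-0.147,0,0,0,0,0,0,-0.147,0,0,0,0,0,0,-0.147,0,0,0,0,0,0,-0.147,0,0,0,0,0,0,-0.147,0,0,0,0]
}}

```text
t: 43.1
tcp_pos: [0.532, 0.2738, 0.2341]
tcp_rot: [0.859, 0.511, -0.0, 0.0]
force: [0.0, -0.5, 0.5]
opening: -0.0002
```

Request:
{"fn": "apply_moves", "kwargs": {
  "plan": [0,0,-0.147,0,0,0,0,0,0,-0.147,0,0,0,0,0,0,-0.147,0,0,0,0,0,0,-0.147,0,0,0,0,0,0,-0.147,0,0,0,0,0,0,-0.147,0,0,0,0,0,0,-0.147,0,0,0,0,0,0,-0.147,0,0,0,0]
}}

```text
t: 43.9
tcp_pos: [0.5321, 0.2737, 0.2341]
tcp_rot: [0.432, 0.902, -0.0, -0.0]
force: [-0.7, 0.2, 0.2]
opening: -0.0003
```

Request:
{"fn": "apply_moves", "kwargs": {
  "plan": [0,0,-0.147,0,0,0,0,0,0,-0.147,0,0,0,0,0,0,-0.147,0,0,0,0,0,0,-0.147,0,0,0,0,0,0,-0.147,0,0,0,0,0,0,-0.054,0,0,0,0,0,0,0,0,0,0,0,0,0,0,0,0,0,0]
}}

```text
t: 44.7
tcp_pos: [0.5319, 0.2738, 0.2341]
tcp_rot: [0.055, 0.998, -0.0, -0.0]
force: [-0.1, 0.0, -0.3]
opening: -0.0002
```

```bash
python3 w.py w29
```

```text
44.7 [0.5319 0.2738 0.2341] [ 5.540e-02  9.985e-01 -0.000e+00 -1.000e-04] [-0.15  0.61 -0.61  1.65  0.4   1.    0.57] [-0.1  0.  -0.3] -0.0002
```

Request:
{"fn": "apply_moves", "kwargs": {
  "plan": [0,0,0,-3.5,0,0,0,0,0,0,0,0,4,0,0,0,0,0,0,4,0,0,0,0,0,0,4,0,0,0,0,0,0,3,0,0,0,0,0,0,1.5,0,0,0,0,0,0,0.5,0,0,0,0,0,0,0,0]
}}

```text
t: 45.55
tcp_pos: [0.5666, 0.2709, 0.0647]
tcp_rot: [0.054, 0.999, 0.0, 0.0]
force: [0.2, 0.6, -0.2]
opening: 0.0001
```

```bash
python3 w.py w30;python3 -c "
from h import *
im=camera('scene');cv2.imwrite('pics/s30.png',im);crop(im,100,150,260,350,3,'pics/s30c.png')"
```

```text
45.55 [0.5666 0.2709 0.0647] [5.430e-02 9.985e-01 2.000e-04 2.000e-04] [-0.2   0.85 -0.49  1.7   0.55  0.73  0.49] [ 0.2  0.6 -0.2] 0.0001
```

View pics/w30.png

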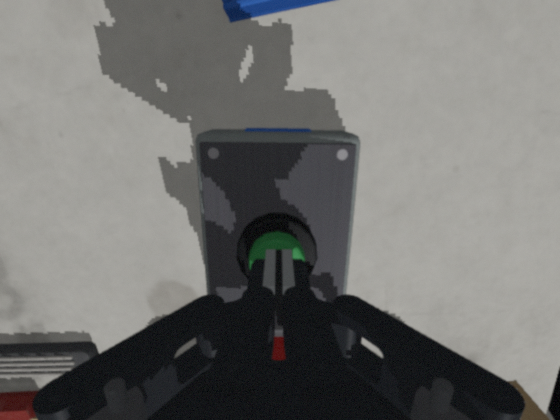

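View pics/s30c.png

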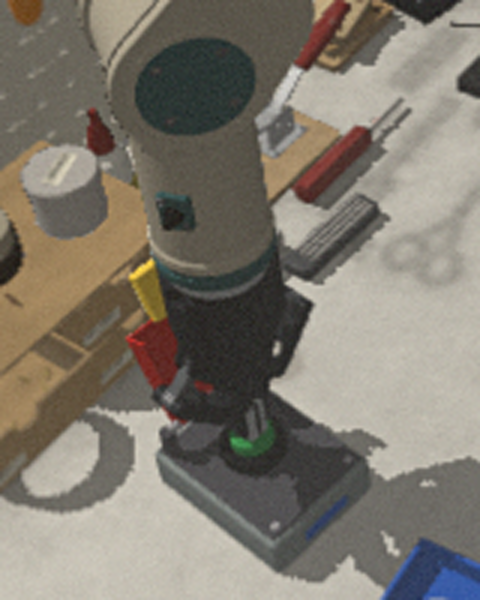

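Request:
{"fn": "apply_moves", "kwargs": {
  "plan": [0,0,0,0,0,0.4,0,0,0,0,0,0,0.4,0,0,0,0,0,0,0.3,0,0,0,0,0,0,0.2,0,0,0,0,0,0,0,0,0,0,0,0,0,0,0,0,0,0,0,0,0,0,0,0,0,0,0,0,0]
}}

```text
t: 46.45
tcp_pos: [0.5677, 0.2714, 0.0557]
tcp_rot: [0.054, 0.999, 0.001, 0.002]
force: [-4.6, -3.4, 26.3]
opening: 0.0003
```

```bash
python3 w.py w31;python3 -c "
from h import *
im=camera('scene');cv2.imwrite('pics/s31.png',im);a=cv2.imread('pics/s30.png')
cv2.imwrite('pics/s31c.png',np.hstack([cv2.resize(x[270:330,160:220],None,fx=6,fy=6,interpolation=cv2.INTER_CUBIC) for x in (a,im)]))
w=[cv2.imread(f'pics/w3{i}.png')[190:320,200:360] for i in (0,1)]
cv2.imwrite('pics/w31c.png',cv2.resize(np.hstack(w),None,fx=2.5,fy=2.5,interpolation=cv2.INTER_CUBIC))"
```

```text
46.45 [0.5677 0.2714 0.0557] [5.430e-02 9.985e-01 6.000e-04 2.200e-03] [-0.21  0.86 -0.48  1.7   0.57  0.71  0.48] [-4.6 -3.4 26.3] 0.0003
```

View pics/s31c.png

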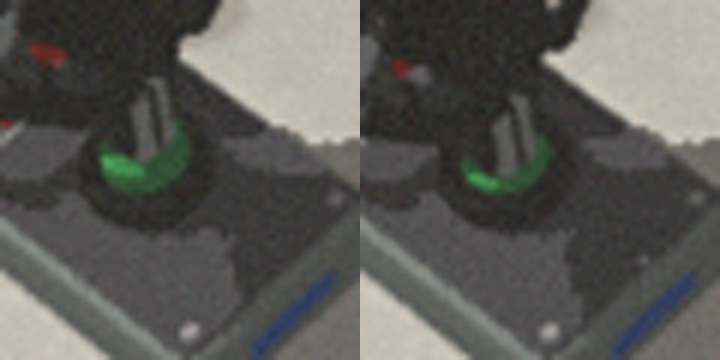

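View pics/w31c.png

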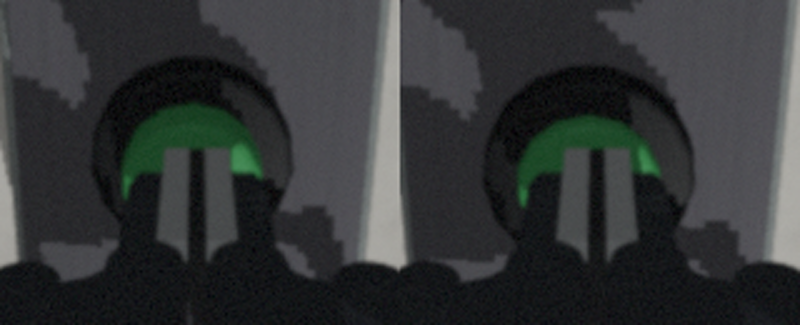

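Request:
{"fn": "apply_moves", "kwargs": {
  "plan": [0,0,0,0,0,0.1,0,0,0,0,0,0,0,0,0,0,0,0,0,0,0,0,0,0,0,0,0,0,0,0,0,0,0,0,0,0,0,0,0,0,0,0,0,0,0,0,0,0,0,0,0,0,0,0,0,0]
}}

```text
t: 47.35
tcp_pos: [0.5677, 0.2714, 0.0556]
tcp_rot: [0.054, 0.999, 0.0, 0.002]
force: [-6.2, -4.8, 33.6]
opening: 0.0003
```

Request:
{"fn": "apply_moves", "kwargs": {
  "plan": [0,0,0,0,0,0,0,0,0,0,0,0,0,0,0,0,0,0,0,0,0,0,0,0,0,0,0,0,0,0,0,0,0,0,0,0,0,0,0,0,0,0,0,0,0,0,0,0,0,0,0,0,0,0,0,0]
}}

```text
t: 48.15
tcp_pos: [0.5678, 0.2714, 0.0556]
tcp_rot: [0.054, 0.999, 0.0, 0.002]
force: [-6.6, -5.6, 33.3]
opening: 0.0001
```

Request:
{"fn": "apply_moves", "kwargs": {
  "plan": [0,0,0,0,0,0,0,0,0,0,0,0,0,0,0,0,0,0,0,0,0,0,0,0,0,0,0,0,0,0,0,0,0,0,0,0,0,0,0,0,0,0,0,0,0,0,0,0,0,0,0,0,0,0,0,0]
}}

```text
t: 48.95
tcp_pos: [0.5677, 0.2714, 0.0556]
tcp_rot: [0.054, 0.999, 0.0, 0.002]
force: [-7.1, -4.4, 34.1]
opening: 0.0002
```

```bash
python3 -c "
from h import *
im=camera('scene');cv2.imwrite('pics/s32.png',im);crop(im,100,150,260,350,3,'pics/s32c.png')"
```

```text
(no output)
```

View pics/s32c.png

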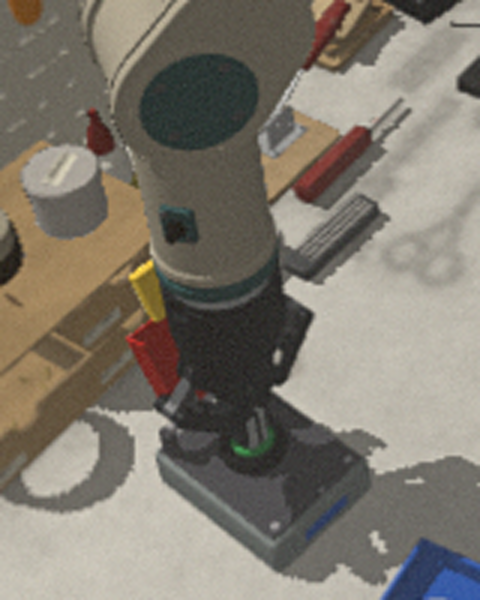

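Request:
{"fn": "apply_moves", "kwargs": {
  "plan": [0,0,0,0,0,-0.5,0,0,0,0,0,0,-1.5,0,0,0,0,0,0,-4,0,0,0,0,0,0,-4,0,0,0,0,0,0,-4,3,0,0,0,0,0,-4,5,0,0,0,0,0,-1,5,0,0,0,0,0,0,5]
}}

```text
t: 49.8
tcp_pos: [0.5669, 0.2708, 0.2423]
tcp_rot: [0.054, 0.999, 0.001, 0.001]
force: [0.3, -0.2, -0.5]
opening: 0.0495
```

Request:
{"fn": "apply_moves", "kwargs": {
  "plan": [0,0,0,-2.8,-0.1,0,5,0,0,0,-2.8,-0.1,0,5,0,0,0,-2.6,0,0,5,0,0,0,0,0,0,5,0,0,0,0,0,0,5,0,0,0,0,0,0,5,0,0,0,0,0,0,5,0,0,0,0,0,0,5]
}}

```text
t: 50.6
tcp_pos: [0.6468, 0.2599, 0.2405]
tcp_rot: [0.054, 0.999, -0.0, -0.0]
force: [0.5, 1.5, 0.0]
opening: 0.0501
```

```bash
python3 w.py w33;python3 -c "
from h import *
im=camera('scene');cv2.imwrite('pics/s33.png',im);crop(im,100,150,260,350,3,'pics/s33c.png')"
```

```text
50.6 [0.6468 0.2599 0.2405] [ 5.360e-02  9.986e-01 -1.000e-04 -1.000e-04] [-0.12  0.75 -0.59  1.34  0.42  1.17  0.72] [0.5 1.5 0. ] 0.0501
```

View pics/w33.png

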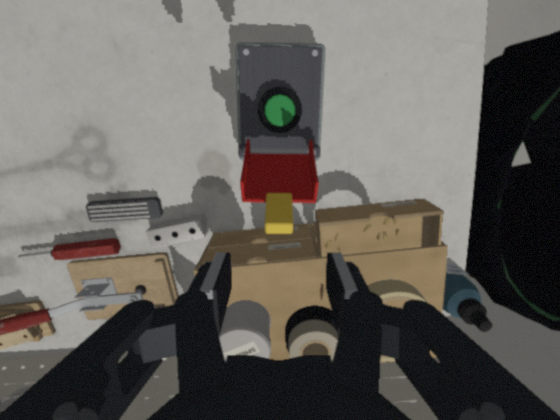

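View pics/s33c.png

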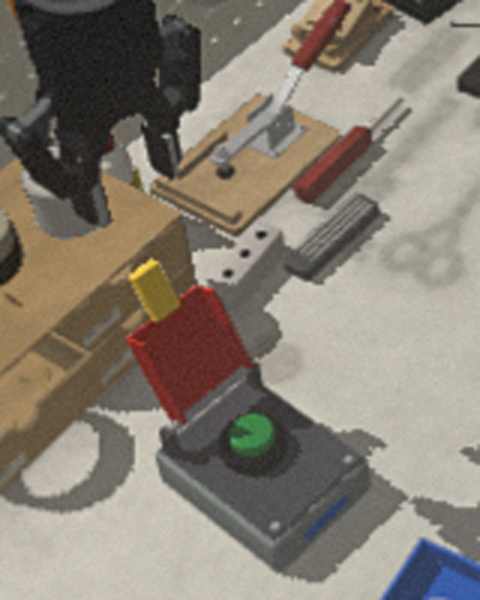

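```bash
python3 - <<'E'
from ww import *
s=st("w33");h=np.array([.6098,.2646]);b=np.array([.9942,-.108])
for th in (1.9,2.0):
    for r in (.078,.1,.115):
        p=h+b*(-r*np.cos(th)-.002*np.sin(th)); z=.064+r*np.sin(th)-.002*abs(np.cos(th))
        print(th,r,p.round(4),round(z,3),w2p("wrist",[[*p,z]],s).round(0))
E
```

```text
1.9 0.078 [0.633  0.2621] 0.137 [[280. 191.]]
1.9 0.1 [0.6401 0.2613] 0.158 [[280. 206.]]
1.9 0.115 [0.6449 0.2608] 0.172 [[280. 218.]]
2.0 0.078 [0.6403 0.2613] 0.134 [[280. 198.]]
2.0 0.1 [0.6494 0.2603] 0.154 [[280. 215.]]
2.0 0.115 [0.6556 0.2596] 0.168 [[280. 229.]]
```

Request:
{"fn": "apply_moves", "kwargs": {
  "plan": [0,0,0,-0.2,0,3,5,0,0,0,0,0,3,5,0,0,0,0,0,2.4,5,0,0,0,0,0,1,5,0,0,0,0,0,0,5,0,0,0,0,0,0,3,0,0,0,0,0,0,1.2,0,0,0,0,0,0,1.2],
  "squeeze": 25
}}

```text
t: 51.5
tcp_pos: [0.6505, 0.2598, 0.1482]
tcp_rot: [0.054, 0.999, 0.001, 0.001]
force: [0.6, -0.6, 5.0]
opening: 0.0213
```

Request:
{"fn": "apply_moves", "kwargs": {
  "plan": [0,0,0,0,0,0,1.2,0,0,0,0,0,0,1.2,0,0,0,0,0,0,1.2,0,0,0,0,0,0,1.2,0,0,0,0,0,0,1.2,0,0,0,0,0,0,1.2,0,0,0,0,0,0,1.2,0,0,0,0,0,0,1.2]
}}

```text
t: 52.3
tcp_pos: [0.6505, 0.2597, 0.1482]
tcp_rot: [0.054, 0.999, 0.001, 0.001]
force: [-0.9, -0.8, 5.6]
opening: 0.0213
```

```bash
python3 w.py w34;python3 -c "
from h import *
im=camera('scene');cv2.imwrite('pics/s34.png',im);crop(im,100,150,260,350,3,'pics/s34c.png')
r=.1;p=None
for th in [2,1.85,1.7,1.55,1.4,1.25,1.1,.95,.8,.65,.5,.35,.2,.1,.03]:
    q=np.array([-r*np.cos(th)-.002*np.sin(th), r*np.sin(th)-.002*np.cos(th)])
    if p is not None: print(round(th,2),((q-p)*100).round(2))
    p=q"
```

```text
52.3 [0.6505 0.2597 0.1482] [5.440e-02 9.985e-01 6.000e-04 1.300e-03] [-0.13  0.84 -0.55  1.43  0.48  1.    0.67] [-0.9 -0.8  5.6] 0.0213
1.85 [-1.42  0.49]
1.7 [-1.47  0.27]
1.55 [-1.5   0.05]
1.4 [-1.49 -0.17]
1.25 [-1.45 -0.39]
1.1 [-1.37 -0.61]
0.95 [-1.27 -0.8 ]
0.8 [-1.13 -0.98]
0.65 [-0.97 -1.14]
0.5 [-0.79 -1.27]
0.35 [-0.59 -1.38]
0.2 [-0.38 -1.45]
0.1 [-0.13 -0.99]
0.03 [-0.03 -0.7 ]
```

View pics/s34c.png

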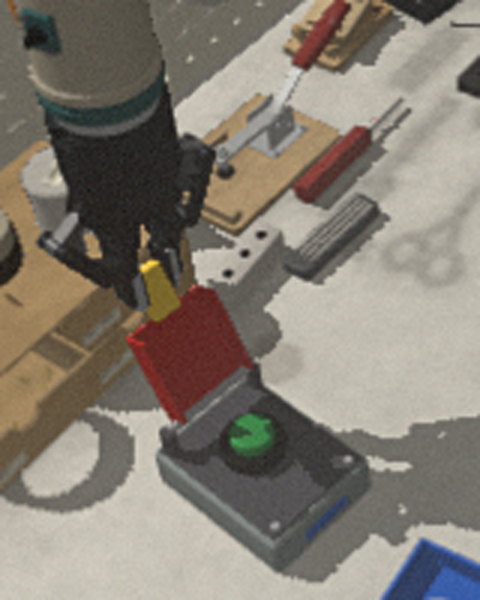

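Request:
{"fn": "apply_moves", "kwargs": {
  "plan": [0,0,0,1.42,0,-0.49,1.2,0,0,0,1.47,0,-0.27,1.2,0,0,0,1.5,0,-0.05,1.2,0,0,0,1.49,0,0.17,1.2,0,0,0,1.45,0,0.39,1.2,0,0,0,1.37,0,0.61,1.2,0,0,0,1.27,0,0.8,1.2,0,0,0,0,0,0,1.2]
}}

```text
t: 53.2
tcp_pos: [0.5488, 0.2718, 0.1359]
tcp_rot: [0.053, 0.999, 0.001, -0.0]
force: [-4.2, 0.3, 9.6]
opening: 0.0215
```

```bash
python3 w.py w35;python3 -c "
from h import *
im=camera('scene');cv2.imwrite('pics/s35.png',im);crop(im,100,150,260,350,3,'pics/s35c.png')"
```

```text
53.2 [0.5488 0.2718 0.1359] [ 5.290e-02  9.986e-01  7.000e-04 -1.000e-04] [-0.18  0.74 -0.55  1.71  0.49  0.83  0.52] [-4.2  0.3  9.6] 0.0215
```

View pics/s35c.png

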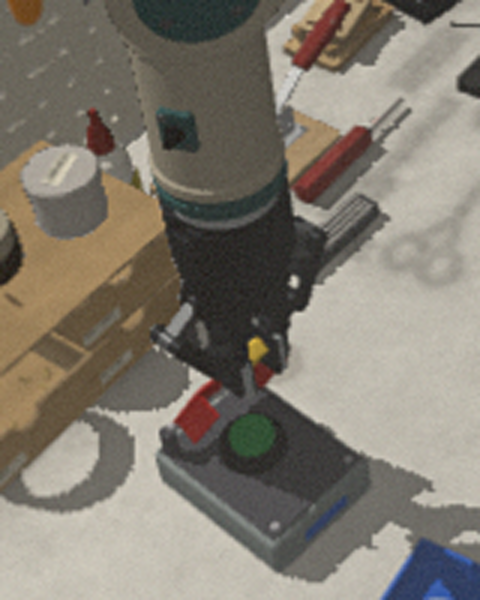

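Request:
{"fn": "apply_moves", "kwargs": {
  "plan": [0,0,0,1.13,0,0.98,1.2,0,0,0,0.97,0,1.14,1.2,0,0,0,0.79,0,1.27,1.2,0,0,0,0.59,0,1.38,1.2,0,0,0,0.38,0,1.45,1.2,0,0,0,0,0,0,1.2,0,0,0,0,0,0,1.2,0,0,0,0,0,0,1.2]
}}

```text
t: 54.1
tcp_pos: [0.5087, 0.2766, 0.0725]
tcp_rot: [0.053, 0.999, 0.001, -0.002]
force: [-7.6, 3.3, 3.7]
opening: 0.0215
```

```bash
python3 w.py w36;python3 -c "
from h import *
im=camera('scene');cv2.imwrite('pics/s36.png',im);crop(im,100,150,260,350,3,'pics/s36c.png')"
```

```text
54.1 [0.5087 0.2766 0.0725] [ 5.320e-02  9.986e-01  8.000e-04 -2.500e-03] [-0.24  0.79 -0.48  1.83  0.56  0.66  0.41] [-7.6  3.3  3.7] 0.0215
```

View pics/s36c.png

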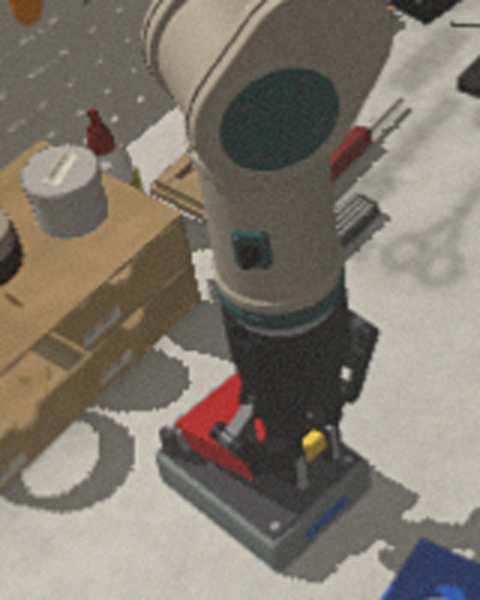

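Request:
{"fn": "apply_moves", "kwargs": {
  "plan": [0,0,0,0.1,0,0.9,1.2,0,0,0,0,0,0,1.2,0,0,0,0,0,0,5,0,0,0,0,0,0,5,0,0,0,0,0,0,5,0,0,0,0,0,0,5,0,0,0,0,0,-2,5,0,0,0,0,0,-4,5]
}}

```text
t: 55.0
tcp_pos: [0.5096, 0.2727, 0.1217]
tcp_rot: [0.054, 0.999, -0.002, -0.002]
force: [-0.1, 0.3, 0.3]
opening: 0.0499
```

Request:
{"fn": "apply_moves", "kwargs": {
  "plan": [0,0,0,0,0,-4,5,0,0,0,0,0,-4,5,0,0,0,0,4,0,5,0,0,0,0,-4,0,5,0,0,0,0,0,0,5,0,0,0,0,0,0,5,0,0,0,0,0,0,5,0,0,0,0,0,0,5]
}}

```text
t: 55.8
tcp_pos: [0.5112, 0.275, 0.2036]
tcp_rot: [0.054, 0.999, 0.0, 0.0]
force: [0.8, 0.2, -0.1]
opening: 0.0499
```

```bash
python3 w.py w37;python3 -c "
from h import *
im=camera('scene');cv2.imwrite('pics/s37.png',im)
cv2.imwrite('pics/t37.png',camera('top'))"
```

```text
55.8 [0.5112 0.275  0.2036] [5.410e-02 9.985e-01 4.000e-04 1.000e-04] [-0.16  0.62 -0.6   1.74  0.43  0.92  0.52] [ 0.8  0.2 -0.1] 0.0499
```

View pics/w37.png

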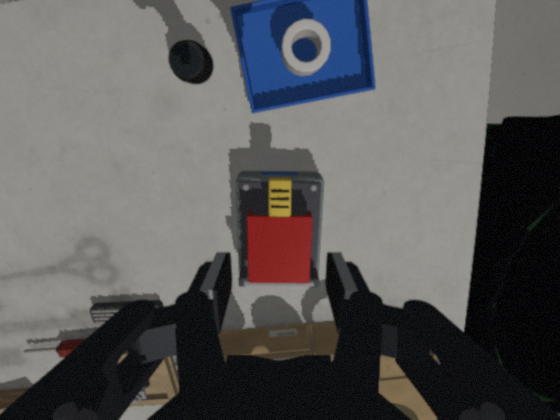

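View pics/s37.png

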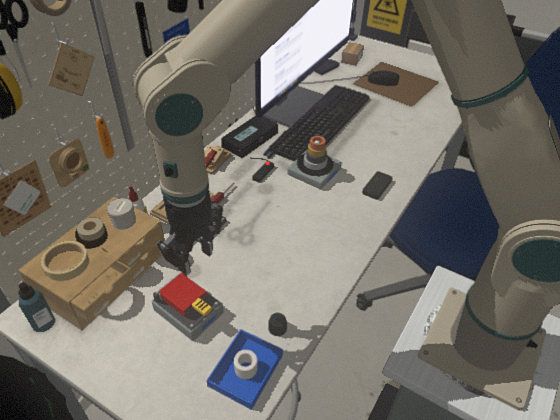

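View pics/t37.png

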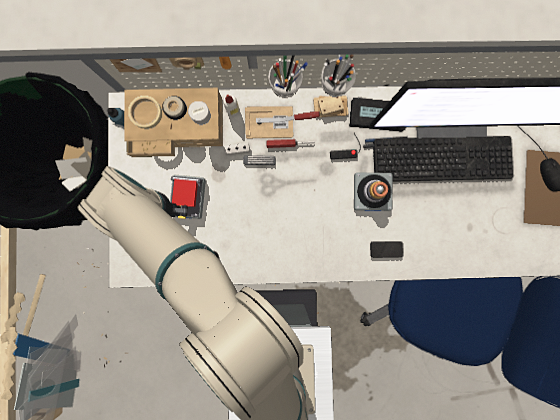

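```bash
python3 -c "
import cv2,numpy as np
a,b=[cv2.imread(f'pics/{n}.png')[260:345,140:235] for n in ('scene0','s37')]
cv2.imwrite('pics/cmp.png',cv2.resize(np.hstack([a,b]),None,fx=4,fy=4,interpolation=cv2.INTER_CUBIC))
b=cv2.imread('pics/s37.png')[120:195,280:355];cv2.imwrite('pics/st.png',cv2.resize(b,None,fx=7,fy=7,interpolation=cv2.INTER_CUBIC))"
```

```text
(no output)
```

View pics/cmp.png

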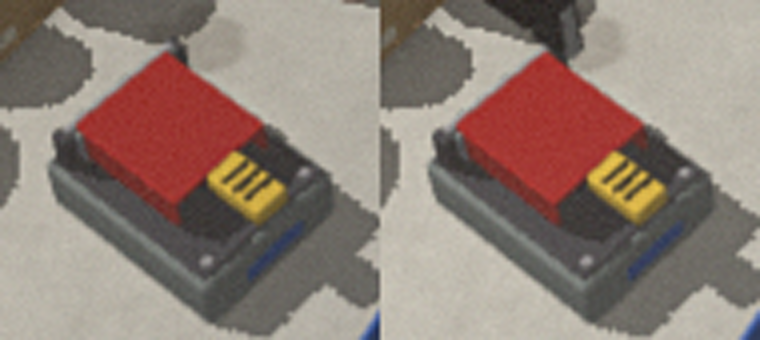

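View pics/st.png

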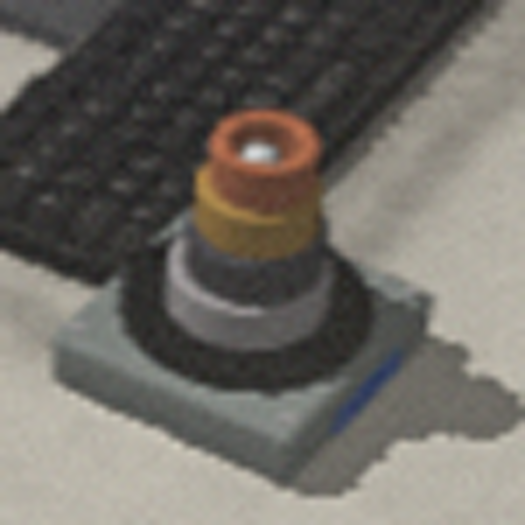

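```bash
python3 - <<'E'
from h import *
p=lambda n,x,z:p2w(n,[x],z).round(4)
print(p("scene",(280+265/7-.4,120+148/7-.4),.114), w2p("scene",[[.5655,-.3,.114],[.5655,-.3,.134],[.5655,-.3,.034]]))
im=cv2.imread("pics/t37.png")
a=im[165:220,345:405].copy(); cv2.imwrite("pics/t37c.png",cv2.resize(a,None,fx=9,fy=9,interpolation=cv2.INTER_CUBIC))
im2=cv2.imread("pics/s37.png")
for c,zz,r in (((0,255,0),.114,.021),((0,255,0),.094,.021),((0,255,255),.094,.025),((255,255,0),.054,.033)):
    X=[[.5655+r*np.cos(t),-.3+r*np.sin(t),zz] for t in np.arange(0,6.3,.1)]
    cv2.polylines(im2,[np.round(w2p("scene",X)*16).astype(int)],True,c,1,shift=4)
crop(im2,280,120,355,195,7,"pics/st2.png")
E
```

```text
[[ 0.5612 -0.293   0.114 ]] [[317.32326662 138.93500701]
 [317.89386594 132.82437837]
 [315.16316739 162.11331811]]
```

View pics/t37c.png

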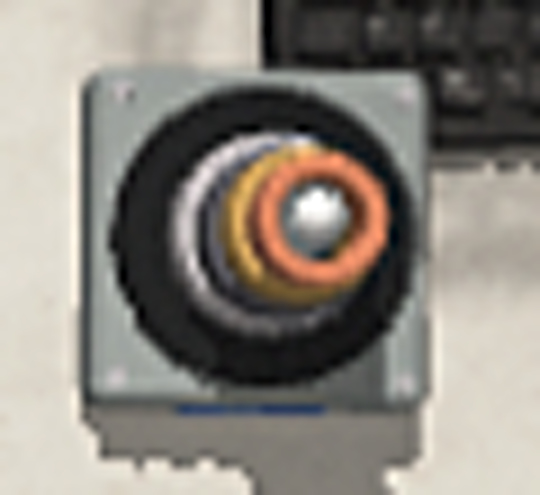

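View pics/st2.png

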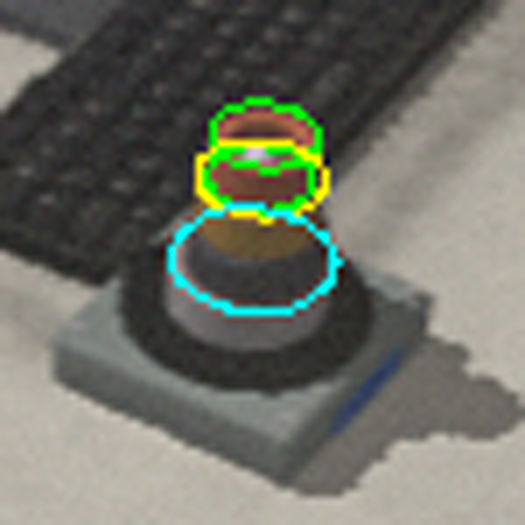

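```bash
python3 -c "
from station import *
s=get_state();print(s['t'],s['force'].round(1),abs(s['joint_velocities']).max().round(3));print(hand_in())"
```

```text
55.95 [ 0.9 -0.8  0. ] 0.002
the job is handed in; nothing more can be done
None
```

I carried out the whole sequence in order and handed the job in at about 56 s. There was no verdict, so what follows rests on my own checks.

- **Sleeve:** it went from the post into the blue tray, and the last pictures show it standing there.
- **Collars:** all four were present and are on the post in the order 66, 58, 50, 42 mm, bottom to top. The last views show the stack flat and seated. The copper collar sits perhaps 2–3 mm off-centre, within the 8 mm allowed.
- **Guard and button:** I swung the guard up and it stayed open after I let go. I then held the button down for about 2.5 s or more at 26–34 N, far above the 5 N needed. It popped back up, and I swung the guard shut; its last picture matches the starting one.
- **Bystanders:** I did not touch the power bank, hex keys or loupe, and they appear where they started. I judged this by eye rather than measuring it.
- **Arm at hand-in:** the gripper was clear at 0.20 m, at rest, with no contact force.

**Disagreements in the readings:**
- The stack showed about 2 pixels lower in the scene camera than I predicted, the same at every level. I took this as camera error.
- Surfaces were met with the measured tool-tip height about 4 mm too high at the button press, and 8–11 mm when gripping collars on the bench.
- I judged the button's travel from pictures and force only, since the joint itself could not be read.

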